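# Turn the tin lids into hook dishes at the fly-tying bench

## Task

First put the cork offcuts lying on the rubber mat into the waste bin. Then turn over every tin lid with the turn-over chute, and set them all on the cleared mat, lying flat, open side up and side by side (not stacked), ready to hold hooks and beads. Do not disturb the thread spool, the cement jar or the brass hair stacker.

Things in the scene. Friction and masses are not known exactly. Their poses are not given: they have to be found in the camera images.
- chute: fixed turn-over chute of polished, slippery sheet with clear side walls: a deck on top, an open throat beyond the deck's edge, and under it a ramp that slopes back beneath the deck to a landing pad. Origin on the bench straight below the middle of the deck's edge. Its y axis is level, along the chute, from the landing pad towards the throat; x lies across it, z up
- chute_edge (a point): middle of the deck's edge, on the deck's top face, 160 mm above the bench; axes as the chute's. The level deck is 68 mm wide (x) and 35 mm long (y from -35 to 0 mm); nothing rises above it. A lid let go here with its length along y, centred in x within 4 mm, its middle 6 to 22 mm past the edge (y > 0), overbalances nose first into the throat and slides out turned over
- chute_throat (a point): centre of the throat's mouth, 36 mm past the deck's edge and 150 mm above the bench. The throat is open above, 58 mm wide (x), from the deck's edge to the end wall at 72 mm; walls 5 mm thick, tops 150 mm above the bench. Below it the ramp, of about 40 degrees, runs from the end wall (130 mm high) back to the foot
- chute_foot (a point): middle of the ramp's foot, 85 mm from the deck's edge towards -y, 7 mm above the bench. The ramp flattens a little in its last 35 mm. Its side walls are 56 mm high from here to below the deck's back edge. A lid leaves here upside down, length about along y, and stops on the pad within 2 s, its middle 30 to 120 mm past the foot
- chute_pad (a point): centre of the top of the felt landing pad (100 mm along x, 150 mm along y, its top 5 mm above the bench), 160 mm from the deck edge towards -y; axes as the chute's. Open at both sides; across its far end (-y) runs a stop bar 5 mm thick, its top 17 mm above the bench and its face 70 mm from this point
- mat: fixed black rubber mat 130 (x) x 270 (y) x 4 mm; origin at the centre of its underside, on the bench
- bin_in (a point): centre of the inner floor of the fixed grey waste bin: an open box 110 x 110 mm, 70 mm high, walls and floor 4 mm thick (this point is 4 mm above the bench)
- lid0: shallow aluminium tin lid (all alike), 60 mm long (x) x 44 mm wide (y) x 12 mm high, sheet 3 mm, 40 g, slippery closed face. Origin: centre of the open rim's plane. z axis: from the open side to the closed face, so up while open side down (origin at its support's height), down once turned over (origin 12 mm above the support). Starts open side down, on the bench near the robot; may be absent
- lid1: shallow aluminium tin lid (all alike), 60 mm long (x) x 44 mm wide (y) x 12 mm high, sheet 3 mm, 40 g, slippery closed face. Origin: centre of the open rim's plane. z axis: from the open side to the closed face, so up while open side down (origin at its support's height), down once turned over (origin 12 mm above the support). Starts open side down, on the bench near the robot; may be absent
- lid2: shallow aluminium tin lid (all alike), 60 mm long (x) x 44 mm wide (y) x 12 mm high, sheet 3 mm, 40 g, slippery closed face. Origin: centre of the open rim's plane. z axis: from the open side to the closed face, so up while open side down (origin at its support's height), down once turned over (origin 12 mm above the support). Starts open side down, on the bench near the robot; may be absent
- cork0: cork offcut, a block 30 (x) x 24 (y) x 20 mm, about 12 g. Origin: centre of its underside as built. Starts on the mat. It may be absent.
- cork1: cork offcut, a stub of round cork 26 mm across and 24 mm high, standing on end at the start, about 12 g. Origin: centre of its underside as built. Starts on the mat. It may be absent.
- cork2: cork offcut, a block 26 x 26 x 17 mm, about 12 g. Origin: centre of its underside as built. Starts on the mat. It may be absent.
- cork3: cork offcut, a block 34 (x) x 22 (y) x 18 mm, about 12 g. Origin: centre of its underside as built. Starts on the mat. It may be absent.
- spool: wooden thread spool, 36 mm across, 40 mm high, beyond the mat; leave alone. Origin: centre of its underside
- cement: small amber glass jar of cement, 36 mm across, 55 mm high, beyond the mat; leave alone. Origin: centre of its underside
- stacker: brass hair stacker, 32 mm across, 60 mm high, on the bench to the left (+y) of the chute; leave alone. Origin: centre of its underside
There are look-alikes about, which are no part of the job. What is shaped like the lid2 but orange is not meant. Leave any pink look-alike of the lid1 alone.

How it is judged (in metres and radians):
On the way, in this order (a step that is already met when the one before it is completed fails the run):
1. all the cork offcuts are in the waste bin (x of cork0 in the frame of bin_in between -0.053 and 0.053 m and y of cork0 in the frame of bin_in between -0.053 and 0.053 m and z of each of cork0, cork1, cork2, cork3 in the frame of bin_in below 0.06 m and x of cork1 in the frame of bin_in between -0.053 and 0.053 m and y of cork1 in the frame of bin_in between -0.053 and 0.053 m and x of cork2 in the frame of bin_in between -0.053 and 0.053 m and y of cork2 in the frame of bin_in between -0.053 and 0.053 m and x of cork3 in the frame of bin_in between -0.053 and 0.053 m and y of cork3 in the frame of bin_in between -0.053 and 0.053 m), for 0.2 s.
2. a lid has come down the chute and lies open side up on the landing pad (((x of lid0 in the frame of chute_pad between -0.075 and 0.075 m and y of lid0 in the frame of chute_pad between -0.09 and 0.09 m and angle between lid0's own z axis and vertical above 3 rad and z of lid0 in the frame of chute_pad below 0.018 m and linear speed of lid0 below 0.03 m/s) or (x of lid1 in the frame of chute_pad between -0.075 and 0.075 m and y of lid1 in the frame of chute_pad between -0.09 and 0.09 m and angle between lid1's own z axis and vertical above 3 rad and z of lid1 in the frame of chute_pad below 0.018 m and linear speed of lid1 below 0.03 m/s) or (x of lid2 in the frame of chute_pad between -0.075 and 0.075 m and y of lid2 in the frame of chute_pad between -0.09 and 0.09 m and angle between lid2's own z axis and vertical above 3 rad and z of lid2 in the frame of chute_pad below 0.018 m and linear speed of lid2 below 0.03 m/s))), for 0.2 s.
At the end, for the whole second after the job is handed in: every cork offcut is inside the waste bin; every lid lies flat (within 8 degrees) and still, open side up, with its middle over the mat and resting on the mat itself, not on another lid (all of step 1 and x of lid0 in the frame of mat between -0.065 and 0.065 m and y of lid0 in the frame of mat between -0.135 and 0.135 m and angle between each of lid0, lid1, lid2's own z axis and vertical above 3 rad and z of each of lid0, lid1, lid2 in the frame of mat below 0.021 m and linear speed of each of lid0, lid1, lid2 below 0.03 m/s and x of lid1 in the frame of mat between -0.065 and 0.065 m and y of lid1 in the frame of mat between -0.135 and 0.135 m and x of lid2 in the frame of mat between -0.065 and 0.065 m and y of lid2 in the frame of mat between -0.135 and 0.135 m); the robot touches nothing.
It fails at once if the spool, the cement jar or the stacker is shifted by more than 30 mm or knocked over (distance of any of spool, cement, stacker from where it was at the start of the episode above 0.03 m or angle between any of spool, cement, stacker's own z axis and vertical above 0.5 rad).
Of lid0, lid1, lid2 only 2 to 3 are there at a start; the rules pass over those that are not, and their reading is None.
Of cork0, cork1, cork2, cork3 only 3 to 4 are there at a start; the rules pass over those that are not, and their reading is None.
At some moment in a run one of lid0, lid1, lid2, cork0, cork1, cork2, cork3 may be knocked a few centimetres aside while the robot is not near it.
Once in a run the grip may slacken for a moment while it holds something.
It also fails if it takes over 210 s, if anything falls off the work surface, if the arm or the gripper's body presses on something with over 40 N, if the wrist force passes 120 N, or if a joint passes its speed limit or range.

## Robot

A 7-joint arm with a two-finger parallel gripper is mounted at the origin on the work surface. World frame = base frame: x ahead of the robot, y to its left, z up, the work surface at z = 0. Lengths are in m, angles in degrees, forces in N, time in s.
With the tool pointing down it reaches from about 0.4 to 0.85 m from the base axis. Payload 10.4 kg.
Tool frame: the origin (TCP) lies on the mounting face of the last link; the fingertips stand 182 mm ahead of it and the grasp point (between the pads) lies 164 mm ahead of it (manip.tip_reach is the distance from the TCP to the fingertips, in m); z points along the fingers, y is the direction in which the jaws open and shut (so a half turn about z gives the same grasp; the last joint's range is limited). The gripper opens to 87 mm and grips with 3 to 60 N. Pads are 19 mm wide; open, the fingers measure 117 mm over their backs; the gripper's body (75 mm by 190 mm) begins 51 mm behind the grasp point.
Start: joints at [-1.295, 19.034, -3.707, 83.658, 1.238, 77.344, -5.071], TCP at [0.625, 0, 0.405] pointing down, gripper open.
Joint ranges: [-148.97, 148.97], [-28.65, 121.19], [-84.17, 76.75], [9.2, 138.47], [-72.65, 252.65], [3.7, 117.97], [-149.18, 149.18]. Speed limits (degrees/s): [127.2, 127.2, 159.86, 159.86, 180, 180, 180].

## Interface

Orientations are given as a 3x3 rotation matrix whose columns are the frame's x, y, z axes.
In Python, from cell import telemetry, vision, order, manip gives the robot as it stands.
- The arm moves only by the shell command python3 -m creep 'ROWS' [FORCE]. ROWS is JSON, a list of rows, each an object of numbers: "x", "y", "z": the shift along the tool's x, y, z in mm; "turn": the turn about the tool's z in degrees; "gripper": the closure in counts, from 0 (fully open) to 255 (shut). A call has 1 to 10 rows; each row is the pose to reach, as a shift and turn from the pose commanded when the call began, along the tool's axes at that moment; what a row does not reach only later rows make up. A row lasts 1/12 s, in which the tool goes at most 41.7 mm and 7.16 degrees, less where a joint would pass 70% of its speed; a pose out of reach is approached as far as the arm can. A call with a gripper value outside its range is refused whole. The fingers move at their own pace and stop on an object; FORCE is the grip in N (left out, the last holds). Time passes only in rows, so rows that repeat a pose let the fingers close. It gives the time, the measured TCP pose, the force and the opening at its end, in the units of the state.
- telemetry.observe(): the state, without advancing time (a new reading comes with each control period).
- vision.snapshot(name): name is "scene" or "side" or "wrist"; returns a dict with "pixels" (480x640x3 uint8, red, green, blue), "mtx" (3x3 intrinsics, pixels), "dist_coeffs" ([k1, k2, p1, p2, k3] as OpenCV has them; the pictures are not rectified), "cam_to_world" (4x4, takes a point from camera to world coordinates). Camera axes: x right, y down, z forward; pixel columns grow to the right and rows downward; lengths in m; the calibration is good to about 2 mm. A picture is of the moment at which its call begins. There is no depth.
- order.sign_off(): hands the job in, once; it reports no verdict.
The state is a dict: "time": time; "joints": joint angles; "qvel": joint speeds; "effort": joint torques, N m; "tcp_pos": TCP position; "orientation": TCP orientation; "ft_force": force on the tool from outside, world axes, zero at the start; "moment": the same for the moment, N m; "grip_width": finger opening in m.
Only numpy, scipy, OpenCV 4.12 (cv2) and the standard library are available. Lean on these libraries where they do the work, as an engineer would, in place of code of your own. Each camera call takes 0.05 s, during which the arm holds its last target. There are 200 camera calls.

## Working session

There is one attempt and no reset: what is moved stays moved. The work goes in short steps, Python scripts to look and compute and a shell command to move; the robot and the scene stay as the last step left them, time stands still between calls to the robot, and variables do not carry over. Pictures are saved under pics/ and viewed, about 12 in all and at most 16, crops included, and the job is handed in when it is done.

```bash
ls; mkdir -p pics
cat > h.py <<'E'
import numpy as np, cv2, json
from cell import telemetry, vision, order, manip
def snap(n):
    s=vision.snapshot(n); np.savez('/tmp/'+n+'.npz',**{k:np.array(v) for k,v in s.items()}); return s
def load(n): return dict(np.load('/tmp/'+n+'.npz'))
def ray(s,uv):
    p=cv2.undistortPoints(np.array(uv,float).reshape(-1,1,2),np.array(s['mtx'],float),np.array(s['dist_coeffs'],float)).reshape(-1,2)
    T=np.array(s['cam_to_world']); d=np.c_[p,np.ones(len(p))]@T[:3,:3].T; return T[:3,3],d
def onz(s,uv,z):
    o,d=ray(s,uv); t=(z-o[2])/d[:,2]; return o+d*t[:,None]
def proj(s,P):
    T=np.linalg.inv(np.array(s['cam_to_world'])); 
    return cv2.projectPoints(np.array(P,float).reshape(-1,3),cv2.Rodrigues(T[:3,:3])[0],T[:3,3],np.array(s['mtx'],float),np.array(s['dist_coeffs'],float))[0].reshape(-1,2)
def save(s,f): cv2.imwrite('pics/'+f,cv2.cvtColor(np.array(s['pixels']),cv2.COLOR_RGB2BGR))
E
python3 - <<'E'
from h import *
for n in('scene','side','wrist'):
    s=snap(n); save(s,n+'0.png'); print(n,np.round(s['cam_to_world'],3).tolist(),np.round(s['mtx'],0).tolist())
o=telemetry.observe(); print(o); print(manip.tip_reach)
E
```

```text
pics
scene [[-0.849, 0.313, -0.425, 1.058], [0.528, 0.466, -0.71, 0.792], [-0.024, -0.827, -0.561, 0.735], [0.0, 0.0, 0.0, 1.0]] [[492.0, 0.0, 322.0], [0.0, 492.0, 240.0], [0.0, 0.0, 1.0]]
side [[-0.914, -0.317, 0.253, 0.276], [-0.405, 0.691, -0.599, 0.718], [0.015, -0.65, -0.76, 1.001], [0.0, 0.0, 0.0, 1.0]] [[487.0, 0.0, 320.0], [0.0, 487.0, 245.0], [0.0, 0.0, 1.0]]
wrist [[1.0, 0.001, -0.002, 0.624], [0.001, -0.959, -0.283, 0.078], [-0.003, 0.283, -0.959, 0.383], [0.0, 0.0, 0.0, 1.0]] [[358.0, 0.0, 319.0], [0.0, 358.0, 238.0], [0.0, 0.0, 1.0]]
{'time': 0.15, 'joints': array([-1.29372597, 19.06440176, -3.70901947, 83.69266302,  1.2381947 ,
       77.3430051 , -5.07192477]), 'qvel': array([-0.01354704, -0.14583868, -0.0745244 , -0.15487905, -0.02600422,
       -0.0246069 ,  0.08267612]), 'effort': array([ 1.82067095e-03, -6.23630190e+01,  2.54254905e-02, -3.90143681e+01,
       -6.11935230e-02,  3.71907104e-02, -1.53469024e-06]), 'tcp_pos': array([6.24915808e-01, 1.31147299e-05, 4.04147649e-01]), 'orientation': array([[-9.20521177e-06,  9.99999449e-01, -1.04976696e-03],
       [ 9.99999999e-01,  9.16089175e-06, -4.22237159e-05],
       [-4.22140758e-05, -1.04976734e-03, -9.99999448e-01]]), 'ft_force': array([0.24898651, 0.78441129, 0.7177122 ]), 'moment': array([-0.03211389, -0.01492316, -0.03643363]), 'grip_width': 0.08711763687829073}
0.1822
```

View pics/scene0.png

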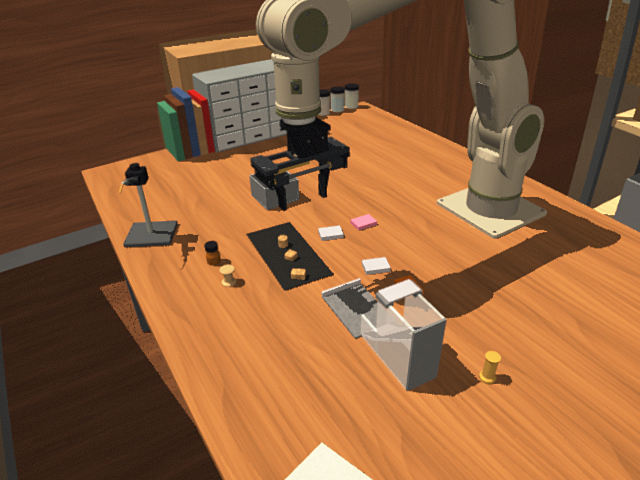

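View pics/side0.png

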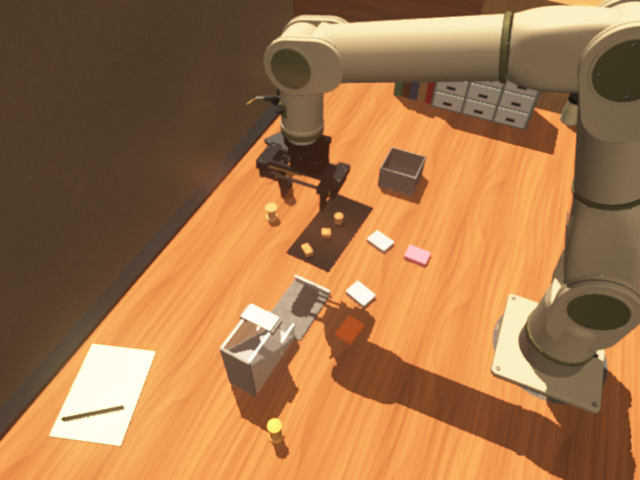

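The scene view shows three corks on the mat at about (283,242), (291,255) and (298,273). White lids are at (331,233) and (376,266), a pink look-alike at (364,222), and the deck at (399,292). The side view shows the same lids at (380,241) and (361,293), pink at (418,256), an orange look-alike at (350,330), and the white deck at (260,319).

Candidates in the side view: white (380,241) and white (361,293) are the lids. Pink (418,256), orange (350,330) and the white deck plate (260,319) are not. Next is a close crop to check this.

Run:
```python
from h import *
s=load('side'); im=cv2.cvtColor(s['pixels'],cv2.COLOR_RGB2BGR)
a=cv2.resize(im[140:400,210:450],None,fx=2.3,fy=2.3,interpolation=cv2.INTER_CUBIC)
cv2.imwrite('pics/crop1.png',a)
P=lambda uv,z:np.round(onz(s,uv,z),3)[:,:2].tolist()
print('corks',P([(338.5,217),(326,232),(307,249)],.024))
print('lids',P([(380,240),(361,292)],.012),'pink,or',P([(418,254),(350,329)],.012))
S=load('scene'); Q=lambda uv,z:np.round(onz(S,uv,z),3)[:,:2].tolist()
print('corks',Q([(283,239),(291,254),(298,272)],.024),'lids',Q([(331,232),(376,264)],.012))
print('mat',P([(289,248),(332,270),(372,208),(333,194)],.004),Q([(247,234),(289,288),(332,273),(291,223)],.004))
print('spool etc',P([(271,218)],.0),Q([(229,284),(213,263),(489,380)],0), P([(276,440)],0))
```

```text
corks [[0.596, -0.167], [0.605, -0.101], [0.627, -0.025]]
lids [[0.465, -0.145], [0.451, 0.036]] pink,or [[0.357, -0.141], [0.437, 0.145]]
corks [[0.599, -0.169], [0.614, -0.099], [0.635, -0.026]] lids [[0.468, -0.142], [0.454, 0.039]]
mat [[0.679, -0.023], [0.545, -0.003], [0.528, -0.259], [0.654, -0.266]] [[0.656, -0.272], [0.671, -0.007], [0.557, 0.0], [0.529, -0.254]]
spool etc [[0.776, -0.105]] [[0.781, -0.104], [0.783, -0.204], [0.486, 0.438]] [[0.48, 0.439]]
```

View pics/crop1.png

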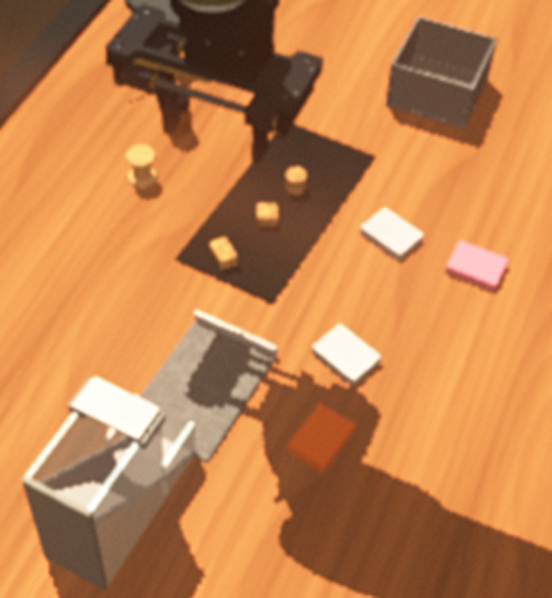

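View pics/wrist0.png

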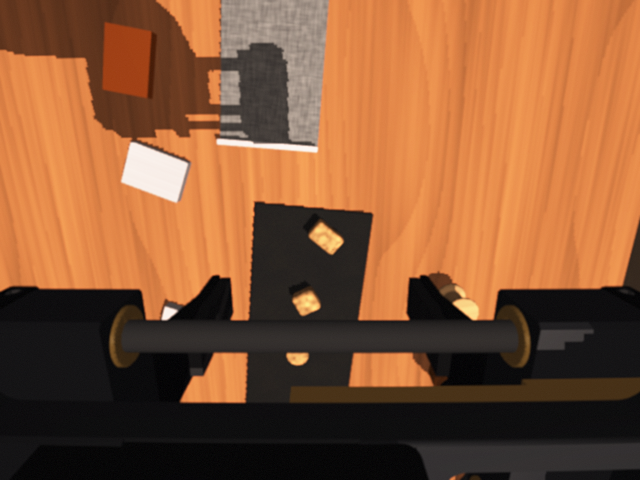

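The crop confirms two white lids (closed face up), pink and orange look-alikes, and three corks: two blocks and one round stub. The wrist view shows corks at (326,237), (306,302) and (297,357), a white lid at (155,171), orange at (130,60), and the stop bar from (217,141) to (318,150).

```bash
cat >> h.py <<'E'
def blobs(s,kind,z,amin=20,roi=None):
    "rectangles of colour blobs, in the world plane z: (cx,cy,L,W,yaw of the long side deg, pixel)"
    hsv=cv2.cvtColor(np.array(s['pixels']),cv2.COLOR_RGB2HSV); H,S,V=[hsv[...,i].astype(int) for i in range(3)]
    m={'white':(S<45)&(V>150),'cork':(H>10)&(H<25)&(S>70)&(V>150)}[kind].astype(np.uint8)
    n,l,st,c=cv2.connectedComponentsWithStats(m); r=[]
    for i in range(1,n):
        if st[i,4]<amin or st[i,4]>20000: continue
        q=np.argwhere(l==i)[:,::-1]
        w=onz(s,q,z)[:,:2]
        (cx,cy),(a,b),t=cv2.minAreaRect((w*1000).astype(np.float32))
        if a<b: a,b,t=b,a,t+90
        if roi and not(roi[0]<cx<roi[1] and roi[2]<cy<roi[3]): continue
        r.append([round(v) for v in(cx,cy,a,b,(t+90)%180-90,*c[i],st[i,4])])
    return r
E
cat > chute.py <<'E'
from h import *
from scipy.optimize import least_squares
s=load('side');S=load('scene');W=load('wrist')
obs=[(s,(252.2,304.3),(34,-35,160)),(s,(279.6,318.3),(-34,-35,160)),(s,(240.4,317.4),(34,0,160)),(s,(272,331),(-34,0,160)),
(s,(220.9,350.9),(34,77,150)),(s,(250,365.2),(-34,77,150)),(s,(295.2,275.7),(50,-235,17)),(s,(329.6,291.3),(-50,-235,17)),
(W,(217,145),(-50,-235,17)),(W,(318,151),(50,-235,17))]
def w(p,q):
    c,n=np.cos(p[2]),np.sin(p[2]); return np.array([p[0]+c*q[0]-n*q[1],p[1]+n*q[0]+c*q[1],q[2]])/1000*np.array([1,1,1])
def f(p): return np.concatenate([proj(a,[w(p,q)])[0]-uv for a,uv,q in obs])
r=least_squares(f,[560,220,0],loss='soft_l1',x_scale=[1,1,.01]); print(r.x[:2],np.degrees(r.x[2])); print(np.round(r.fun.reshape(-1,2) if len(r.fun)>10 else r.fun,1).tolist())
for n,q in dict(edge=(0,0,160),foot=(0,-85,7),pad=(0,-160,5)).items(): print(n,np.round(w(r.x,q),3))
E
python3 chute.py
python3 - <<'E'
from h import *
R=(380,720,-300,60)
for n in('wrist','side','scene'):
    s=load(n); print(n,'lid',blobs(s,'white',.012,60,R)); print('  cork',blobs(s,'cork',.020,20,(530,700,-280,10)))
s=load('side'); print('bin rim',np.round(onz(s,[(391,151),(425,160),(414,182),(380,171)],.07),3)[:,:2].tolist())
E
```

```text
[586.63571115 297.76300325] -3.6283957516248813
[[-0.6, 0.2], [0.6, -0.4], [1.8, -0.1], [-0.8, 0.3], [-0.2, -0.8], [0.4, 0.1], [-0.6, -0.8], [0.3, -1.0], [0.2, -0.6], [-0.3, -0.2]]
edge [0.587 0.298 0.16 ]
foot [0.581 0.213 0.007]
pad [0.577 0.138 0.005]
wrist lid [[454, 39, 61, 44, -21, 155, 172, 2526], [449, -124, 18, 13, 69, 168, 313, 120]]
  cork [[630, -30, 34, 22, -39, 326, 238, 615], [609, -105, 26, 25, 26, 306, 303, 434], [597, -178, 25, 16, 0, 297, 358, 224]]
side lid [[465, -146, 58, 42, -21, 380, 240, 253], [452, 38, 59, 43, -21, 360, 293, 340]]
  cork [[600, -176, 27, 25, -65, 338, 216, 65], [609, -107, 29, 25, -66, 325, 231, 80], [630, -30, 39, 24, -38, 307, 248, 101]]
scene lid [[468, -147, 61, 45, -20, 330, 231, 205], [456, 37, 62, 45, -21, 375, 264, 281]]
  cork [[595, -182, 24, 22, 56, 282, 238, 46], [615, -107, 32, 23, 29, 290, 254, 68], [632, -31, 33, 31, -29, 297, 272, 89]]
bin rim [[0.542, -0.448], [0.437, -0.451], [0.439, -0.343], [0.542, -0.347]]
```

```bash
cat > go.py <<'E'
# python3 go.py x y z(mm, TCP) yaw(deg: world angle of tool y axis) -> row from the present pose
from h import *; import sys
o=telemetry.observe(); R=np.array(o['orientation']); p=np.array(o['tcp_pos'])*1000
cur=np.degrees(np.arctan2(R[1,1],R[0,1])); print('t',round(o['time'],2),'tcp',np.round(p,1),'yaw',round(cur,1),'w',round(o['grip_width']*1000,1),'F',np.round(o['ft_force'],1))
v=[float(a) for a in sys.argv[1:]]
for i in range(0,len(v),4):
    d=R.T@(np.array(v[i:i+3])-p); t=-(v[i+3]-cur); t=(t+90)%180-90
    print('row x %.1f y %.1f z %.1f turn %.1f'%(*d,t))
E
P='{"x":-31,"y":5,"z":150,"turn":-51,"gripper":0}'
python3 -m creep '[{"x":-31,"y":5,"z":150,"turn":-51},{"x":-31,"y":5,"z":150,"turn":-51},{"x":-31,"y":5,"z":150,"turn":-51},{"x":-31,"y":5,"z":150,"turn":-51},{"x":-31,"y":5,"z":150,"turn":-51},{"x":-31,"y":5,"z":150,"turn":-51},{"x":-31,"y":5,"z":150,"turn":-51},{"x":-31,"y":5,"z":150,"turn":-51},{"x":-31,"y":5,"z":150,"turn":-51},{"x":-31,"y":5,"z":150,"turn":-51}]'
python3 go.py 630 -31 190 51
python3 - <<'E'
from h import *
s=snap('wrist'); save(s,'w1.png'); print(blobs(s,'cork',.022,40,(530,700,-280,10)))
s=snap('side'); print(blobs(s,'white',.012,60,(350,520,-500,350)))
E
```

```text
t 0.15 tcp [624.9   0.  404.1] yaw 0.0 w 87.1 F [0.2 0.8 0.7]
row x -31.0 y 5.3 z 214.1 turn -51.0
[[630, -29, 33, 22, -40, 326, 238, 613], [609, -104, 26, 25, 26, 306, 303, 435], [597, -177, 25, 16, 0, 297, 358, 224]]
[[465, -146, 58, 42, -21, 380, 240, 253], [452, 38, 59, 43, -21, 360, 293, 341]]$[0]: bad value
```

```bash
python3 -m creep '[{"x":-31,"y":5,"z":150,"turn":-51,"gripper":0},{"x":-31,"y":5,"z":150,"turn":-51,"gripper":0},{"x":-31,"y":5,"z":150,"turn":-51,"gripper":0},{"x":-31,"y":5,"z":150,"turn":-51,"gripper":0},{"x":-31,"y":5,"z":150,"turn":-51,"gripper":0},{"x":-31,"y":5,"z":150,"turn":-51,"gripper":0},{"x":-31,"y":5,"z":150,"turn":-51,"gripper":0},{"x":-31,"y":5,"z":150,"turn":-51,"gripper":0},{"x":-31,"y":5,"z":150,"turn":-51,"gripper":0},{"x":-31,"y":5,"z":150,"turn":-51,"gripper":0}]' 15
python3 go.py 630 -30 190 51
python3 - <<'E'
from h import *
s=snap('wrist'); save(s,'w1.png'); print(blobs(s,'cork',.022,40,(530,700,-280,10)))
E
```

```text
time: 1.08
tcp_pos: [0.63, -0.031, 0.2548]
orientation: [[-0.775, 0.633, 0.0], [0.633, 0.775, 0.0], [-0.0, 0.0, -1.0]]
ft_force: [0.3, -0.1, 0.3]
grip_width: 0.0874
t 1.08 tcp [630.  -31.  254.8] yaw 50.8 w 87.4 F [ 0.3 -0.1  0.3]
row x 0.7 y 0.8 z 64.8 turn -0.2
[[629, -29, 33, 22, -40, 320, 257, 1174], [595, -103, 11, 3, -68, 200, 288, 71], [586, -178, 23, 2, -47, 112, 342, 83], [698, -84, 181, 41, 51, 326, 375, 7728]]
```

```bash
python3 -m creep '[{"x":1,"y":1,"z":33,"turn":0,"gripper":0},{"x":1,"y":1,"z":65,"turn":0,"gripper":0},{"x":1,"y":1,"z":65,"turn":0,"gripper":0},{"x":1,"y":1,"z":65,"turn":0,"gripper":255},{"x":1,"y":1,"z":65,"turn":0,"gripper":255},{"x":1,"y":1,"z":65,"turn":0,"gripper":255},{"x":1,"y":1,"z":65,"turn":0,"gripper":255},{"x":1,"y":1,"z":65,"turn":0,"gripper":255},{"x":1,"y":1,"z":65,"turn":0,"gripper":255},{"x":1,"y":1,"z":65,"turn":0,"gripper":255}]' 15
python3 -m creep '[{"x":0,"y":0,"z":0,"turn":0,"gripper":255},{"x":0,"y":0,"z":-40,"turn":0,"gripper":255},{"x":0,"y":0,"z":-80,"turn":0,"gripper":255},{"x":0,"y":0,"z":-120,"turn":0,"gripper":255},{"x":0,"y":0,"z":-120,"turn":0,"gripper":255},{"x":0,"y":0,"z":-120,"turn":0,"gripper":255}]' 15 >/dev/null
python3 go.py 490 -397 310 0
```

```text
time: 1.97
tcp_pos: [0.6299, -0.0296, 0.1899]
orientation: [[-0.777, 0.63, 0.0], [0.63, 0.777, -0.0], [-0.0, 0.0, -1.0]]
ft_force: [0.4, -0.2, 0.4]
grip_width: 0.0482
t 2.47 tcp [630.6 -29.5 312.8] yaw 51.0 w 8.5 F [-0.8  0.2 -0.7]
row x -122.1 y -374.0 z 2.1 turn 51.0
```

The fingers are slow (about 67 mm/s), so that grip closed on air. I'll check that the cork hasn't moved, then retry with a pre-set opening.

```bash
python3 -m creep '[{"x":0,"y":0,"z":0,"turn":0,"gripper":110},{"x":0,"y":0,"z":0,"turn":0,"gripper":110},{"x":0,"y":0,"z":0,"turn":0,"gripper":110},{"x":0,"y":0,"z":0,"turn":0,"gripper":110},{"x":0,"y":0,"z":0,"turn":0,"gripper":110},{"x":0,"y":0,"z":0,"turn":0,"gripper":110},{"x":0,"y":0,"z":0,"turn":0,"gripper":110},{"x":0,"y":0,"z":0,"turn":0,"gripper":110},{"x":0,"y":0,"z":0,"turn":0,"gripper":110}]' >/dev/null
python3 - <<'E'
from h import *
s=snap('wrist'); save(s,'w2.png'); print(blobs(s,'cork',.022,40,(530,700,-280,10)))
E
python3 go.py 630 -30 190 51
```

```text
[[629, -29, 33, 21, -40, 319, 235, 899], [608, -104, 26, 26, -63, 229, 272, 699], [635, -172, 18, 2, -45, 194, 343, 43]]
t 3.27 tcp [629.9 -29.5 309.8] yaw 51.0 w 48.9 F [ 0.4  0.4 -0.3]
row x -0.4 y -0.3 z 119.8 turn 0.0
```

View pics/w2.png

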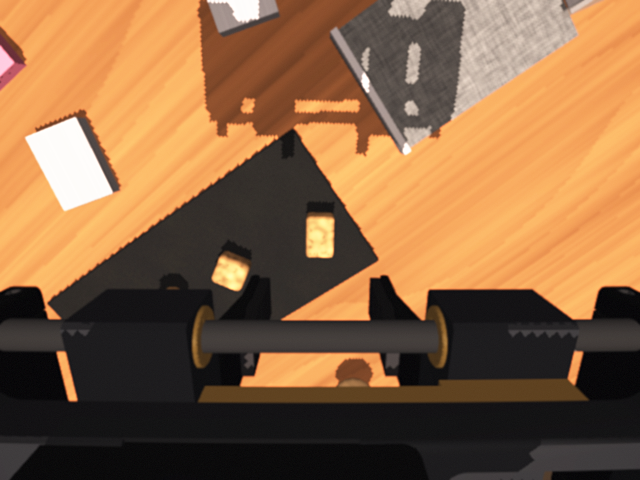

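The cork is still at (319,235), aligned with the jaws. I'll go down, grip and lift.

```bash
python3 -m creep '[{"x":0,"y":0,"z":40,"turn":0,"gripper":110},{"x":0,"y":0,"z":80,"turn":0,"gripper":110},{"x":0,"y":0,"z":120,"turn":0,"gripper":110},{"x":0,"y":0,"z":120,"turn":0,"gripper":110},{"x":0,"y":0,"z":120,"turn":0,"gripper":255},{"x":0,"y":0,"z":120,"turn":0,"gripper":255},{"x":0,"y":0,"z":120,"turn":0,"gripper":255},{"x":0,"y":0,"z":120,"turn":0,"gripper":255},{"x":0,"y":0,"z":120,"turn":0,"gripper":255},{"x":0,"y":0,"z":120,"turn":0,"gripper":255}]' 15 >/dev/null
python3 -m creep '[{"x":0,"y":0,"z":0,"turn":0,"gripper":255},{"x":0,"y":0,"z":0,"turn":0,"gripper":255},{"x":0,"y":0,"z":-40,"turn":0,"gripper":255},{"x":0,"y":0,"z":-80,"turn":0,"gripper":255},{"x":0,"y":0,"z":-120,"turn":0,"gripper":255},{"x":0,"y":0,"z":-120,"turn":0,"gripper":255},{"x":0,"y":0,"z":-120,"turn":0,"gripper":255}]' 15
python3 go.py 490 -397 310 0
```

```text
time: 4.68
tcp_pos: [0.6306, -0.0295, 0.3128]
orientation: [[-0.777, 0.629, 0.006], [0.629, 0.777, -0.0], [-0.004, 0.003, -1.0]]
ft_force: [-0.0, -1.1, -0.7]
grip_width: 0.0216
t 4.68 tcp [630.6 -29.5 312.8] yaw 51.0 w 21.6 F [-0.  -1.1 -0.7]
row x -122.0 y -374.0 z 2.0 turn 51.0
```

```bash
python3 -m creep '[{"x":-12,"y":-37,"z":0,"turn":5,"gripper":255},{"x":-24,"y":-75,"z":0,"turn":10,"gripper":255},{"x":-37,"y":-112,"z":0,"turn":15,"gripper":255},{"x":-49,"y":-150,"z":0,"turn":20,"gripper":255},{"x":-61,"y":-187,"z":0,"turn":25,"gripper":255},{"x":-73,"y":-224,"z":0,"turn":31,"gripper":255},{"x":-85,"y":-262,"z":0,"turn":36,"gripper":255},{"x":-98,"y":-299,"z":0,"turn":41,"gripper":255},{"x":-110,"y":-337,"z":0,"turn":46,"gripper":255},{"x":-122,"y":-374,"z":0,"turn":51,"gripper":255}]' 15 >/dev/null
python3 -m creep '[{"x":0,"y":0,"z":0,"turn":0,"gripper":255},{"x":0,"y":0,"z":0,"turn":0,"gripper":255},{"x":0,"y":0,"z":0,"turn":0,"gripper":255}]' >/dev/null
python3 go.py 490 -397 235 0
python3 - <<'E'
from h import *
s=snap('side'); im=cv2.cvtColor(s['pixels'],cv2.COLOR_RGB2BGR); cv2.imwrite('pics/s3.png',cv2.resize(im[60:360,220:620],None,fx=2,fy=2,interpolation=cv2.INTER_CUBIC))
print(blobs(s,'white',.012,60,(350,520,-500,350)))
E
```

```text
t 5.77 tcp [ 489.3 -396.4  308.4] yaw 0.0 w 22.0 F [0.  0.6 0.4]
row x -0.7 y 0.8 z 73.4 turn 0.0
[[465, -146, 59, 42, -21, 380, 240, 254], [452, 38, 59, 43, -22, 360, 293, 342]]
```

View pics/s3.png

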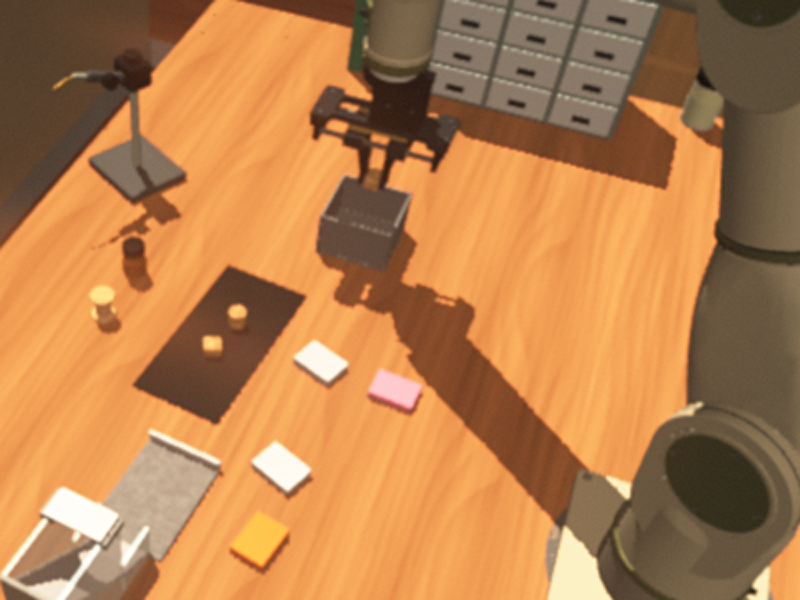

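The side view shows the cork held over the bin, two corks left on the mat at crop (237,316) and (212,345), and just two white lids.

```bash
python3 -m creep '[{"x":0,"y":0,"z":35,"turn":0,"gripper":255},{"x":0,"y":0,"z":72,"turn":0,"gripper":255},{"x":0,"y":0,"z":72,"turn":0,"gripper":255},{"x":0,"y":0,"z":72,"turn":0,"gripper":120},{"x":0,"y":0,"z":72,"turn":0,"gripper":120},{"x":0,"y":0,"z":72,"turn":0,"gripper":120},{"x":0,"y":0,"z":72,"turn":0,"gripper":120},{"x":0,"y":0,"z":36,"turn":0,"gripper":120},{"x":0,"y":0,"z":0,"turn":0,"gripper":110},{"x":0,"y":0,"z":0,"turn":0,"gripper":110}]' >/dev/null
python3 -m creep '[{"x":29,"y":12,"z":0,"turn":-3,"gripper":110},{"x":58,"y":24,"z":0,"turn":-5,"gripper":110},{"x":88,"y":36,"z":0,"turn":-8,"gripper":110},{"x":117,"y":48,"z":0,"turn":-10,"gripper":110},{"x":146,"y":60,"z":0,"turn":-13,"gripper":110},{"x":175,"y":72,"z":0,"turn":-16,"gripper":110},{"x":204,"y":84,"z":0,"turn":-18,"gripper":110},{"x":234,"y":96,"z":0,"turn":-21,"gripper":110},{"x":263,"y":108,"z":0,"turn":-23,"gripper":110},{"x":292,"y":119,"z":0,"turn":-26,"gripper":110}]' >/dev/null
python3 -m creep '[{"x":0,"y":0,"z":0,"turn":0,"gripper":110},{"x":0,"y":0,"z":0,"turn":0,"gripper":110},{"x":0,"y":0,"z":0,"turn":0,"gripper":110}]' >/dev/null
python3 - <<'E'
from h import *
s=snap('wrist'); save(s,'w4.png'); print(blobs(s,'cork',.021,40,(530,700,-280,10)),blobs(s,'cork',.006,40,(430,550,-450,-340)))
E
python3 go.py 609 -105 190 26
```

```text
[[608, -105, 26, 25, 26, 318, 236, 618], [602, -169, 26, 17, -64, 279, 298, 306], [663, -144, 29, 19, -63, 361, 308, 407], [552, -240, 37, 3, -70, 193, 343, 103], [686, -205, 91, 35, 26, 349, 372, 2736], [610, -257, 14, 9, 26, 246, 384, 102]] []
t 7.78 tcp [ 608.1 -106.4  310.5] yaw 25.9 w 49.1 F [-0.6 -0.5  0.6]
row x 1.0 y 1.3 z 120.5 turn -0.1
```

```bash
python3 -m creep '[{"x":1,"y":0,"z":40,"turn":0,"gripper":110},{"x":1,"y":0,"z":80,"turn":0,"gripper":110},{"x":1,"y":0,"z":120,"turn":0,"gripper":110},{"x":1,"y":0,"z":120,"turn":0,"gripper":110},{"x":1,"y":0,"z":120,"turn":0,"gripper":255},{"x":1,"y":0,"z":120,"turn":0,"gripper":255},{"x":1,"y":0,"z":120,"turn":0,"gripper":255},{"x":1,"y":0,"z":120,"turn":0,"gripper":255},{"x":1,"y":0,"z":120,"turn":0,"gripper":255},{"x":1,"y":0,"z":120,"turn":0,"gripper":255}]' 15 >/dev/null
python3 -m creep '[{"x":0,"y":0,"z":0,"turn":0,"gripper":255},{"x":0,"y":0,"z":0,"turn":0,"gripper":255},{"x":0,"y":0,"z":-40,"turn":0,"gripper":255},{"x":0,"y":0,"z":-80,"turn":0,"gripper":255},{"x":0,"y":0,"z":-120,"turn":0,"gripper":255},{"x":0,"y":0,"z":-120,"turn":0,"gripper":255},{"x":0,"y":0,"z":-120,"turn":0,"gripper":255}]' 15 >/dev/null
python3 go.py 490 -397 310 0
python3 - <<'E'
from h import *
s=snap('side'); save(s,'s5.png'); print(blobs(s,'cork',.023,25,(550,670,-260,10)))
s=snap('scene'); print(blobs(s,'cork',.023,25,(550,670,-260,10)))
E
```

```text
t 9.2 tcp [ 608.6 -104.   312.6] yaw 26.0 w 25.8 F [-0.2  0.3 -1.7]
row x -211.3 y -235.1 z 2.1 turn 26.0
[[662, -236, 61, 30, -71, 327, 195, 148], [599, -173, 27, 26, -65, 338, 216, 69]]
[[597, -178, 23, 22, 56, 282, 238, 46]]
```

```bash
python3 -m creep '[{"x":-30,"y":-34,"z":0,"turn":4,"gripper":255},{"x":-60,"y":-67,"z":0,"turn":8,"gripper":255},{"x":-90,"y":-101,"z":0,"turn":12,"gripper":255},{"x":-120,"y":-134,"z":0,"turn":16,"gripper":255},{"x":-150,"y":-168,"z":0,"turn":20,"gripper":255},{"x":-180,"y":-201,"z":0,"turn":24,"gripper":255},{"x":-211,"y":-235,"z":0,"turn":26,"gripper":255},{"x":-211,"y":-235,"z":0,"turn":26,"gripper":255},{"x":-211,"y":-235,"z":0,"turn":26,"gripper":255},{"x":-211,"y":-235,"z":0,"turn":26,"gripper":255}]' 15
python3 -m creep '[{"x":0,"y":0,"z":35,"turn":0,"gripper":255},{"x":0,"y":0,"z":72,"turn":0,"gripper":255},{"x":0,"y":0,"z":72,"turn":0,"gripper":255},{"x":0,"y":0,"z":72,"turn":0,"gripper":120},{"x":0,"y":0,"z":72,"turn":0,"gripper":120},{"x":0,"y":0,"z":72,"turn":0,"gripper":120},{"x":0,"y":0,"z":72,"turn":0,"gripper":120},{"x":0,"y":0,"z":36,"turn":0,"gripper":120},{"x":0,"y":0,"z":0,"turn":0,"gripper":110},{"x":0,"y":0,"z":0,"turn":0,"gripper":110}]' |head -1
python3 -m creep '[{"x":32,"y":15,"z":0,"turn":0,"gripper":110},{"x":64,"y":30,"z":0,"turn":0,"gripper":110},{"x":96,"y":46,"z":0,"turn":0,"gripper":110},{"x":128,"y":61,"z":0,"turn":0,"gripper":110},{"x":160,"y":76,"z":0,"turn":0,"gripper":110},{"x":192,"y":92,"z":0,"turn":0,"gripper":110},{"x":223,"y":107,"z":0,"turn":0,"gripper":110},{"x":223,"y":107,"z":0,"turn":0,"gripper":110},{"x":223,"y":107,"z":0,"turn":0,"gripper":110},{"x":223,"y":107,"z":0,"turn":0,"gripper":110}]' >/dev/null
python3 - <<'E'
from h import *
s=snap('wrist'); save(s,'w6.png'); print(blobs(s,'cork',.028,40,(530,700,-280,10)))
E
python3 go.py 597 -172 192 0
```

```text
time: 10.13
tcp_pos: [0.4879, -0.398, 0.3077]
orientation: [[0.003, 1.0, -0.003], [1.0, -0.003, 0.001], [0.001, -0.003, -1.0]]
ft_force: [0.4, 0.8, -0.6]
grip_width: 0.0262
time: 10.97
[[598, -168, 26, 26, -45, 321, 229, 447]]
t 11.85 tcp [ 595.8 -175.2  310.5] yaw -0.1 w 49.7 F [-1.2 -0.  -0.3]
row x 3.4 y 1.1 z 118.5 turn -0.1
```

View pics/w6.png

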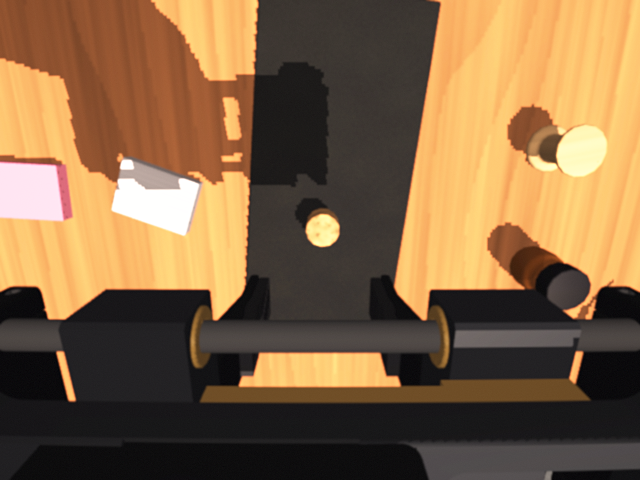

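The wrist view shows a clear mat except for the round stub at (322,230), which is world (598,-168).

```bash
python3 -m creep '[{"x":6,"y":2,"z":40,"turn":0,"gripper":110},{"x":6,"y":2,"z":80,"turn":0,"gripper":110},{"x":6,"y":2,"z":118,"turn":0,"gripper":110},{"x":6,"y":2,"z":118,"turn":0,"gripper":110},{"x":6,"y":2,"z":118,"turn":0,"gripper":255},{"x":6,"y":2,"z":118,"turn":0,"gripper":255},{"x":6,"y":2,"z":118,"turn":0,"gripper":255},{"x":6,"y":2,"z":118,"turn":0,"gripper":255},{"x":6,"y":2,"z":118,"turn":0,"gripper":255},{"x":6,"y":2,"z":118,"turn":0,"gripper":255}]' 15 >/dev/null
python3 -m creep '[{"x":0,"y":0,"z":0,"turn":0,"gripper":255},{"x":0,"y":0,"z":0,"turn":0,"gripper":255},{"x":0,"y":0,"z":-40,"turn":0,"gripper":255},{"x":0,"y":0,"z":-80,"turn":0,"gripper":255},{"x":0,"y":0,"z":-118,"turn":0,"gripper":255},{"x":0,"y":0,"z":-118,"turn":0,"gripper":255},{"x":0,"y":0,"z":-118,"turn":0,"gripper":255}]' 15 >/dev/null
python3 go.py 490 -397 310 0
```

```text
t 13.27 tcp [ 598.8 -167.7  312.3] yaw 0.0 w 25.2 F [ 0.5  0.2 -1.6]
row x -229.3 y -108.9 z 1.9 turn 0.0
```

```bash
python3 -m creep '[{"x":-33,"y":-15,"z":0,"turn":0,"gripper":255},{"x":-66,"y":-31,"z":0,"turn":0,"gripper":255},{"x":-98,"y":-46,"z":0,"turn":0,"gripper":255},{"x":-131,"y":-62,"z":0,"turn":0,"gripper":255},{"x":-164,"y":-77,"z":0,"turn":0,"gripper":255},{"x":-196,"y":-93,"z":0,"turn":0,"gripper":255},{"x":-229,"y":-109,"z":0,"turn":0,"gripper":255},{"x":-229,"y":-109,"z":0,"turn":0,"gripper":255},{"x":-229,"y":-109,"z":0,"turn":0,"gripper":255},{"x":-229,"y":-109,"z":0,"turn":0,"gripper":255}]' 15
python3 -m creep '[{"x":0,"y":0,"z":35,"turn":0,"gripper":255},{"x":0,"y":0,"z":70,"turn":0,"gripper":255},{"x":0,"y":0,"z":70,"turn":0,"gripper":255},{"x":0,"y":0,"z":70,"turn":0,"gripper":120},{"x":0,"y":0,"z":70,"turn":0,"gripper":120},{"x":0,"y":0,"z":70,"turn":0,"gripper":120},{"x":0,"y":0,"z":70,"turn":0,"gripper":120},{"x":0,"y":0,"z":36,"turn":0,"gripper":120},{"x":0,"y":0,"z":-10,"turn":0,"gripper":110},{"x":0,"y":0,"z":-10,"turn":0,"gripper":75}]' |head -1
python3 -m creep '[{"x":36,"y":-3,"z":0,"turn":-7,"gripper":75},{"x":72,"y":-6,"z":0,"turn":-14,"gripper":75},{"x":108,"y":-9,"z":0,"turn":-21,"gripper":75},{"x":144,"y":-12,"z":0,"turn":-28,"gripper":75},{"x":180,"y":-15,"z":0,"turn":-35,"gripper":75},{"x":216,"y":-18,"z":0,"turn":-42,"gripper":75},{"x":252,"y":-20,"z":0,"turn":-49,"gripper":75},{"x":288,"y":-23,"z":0,"turn":-56,"gripper":75},{"x":324,"y":-26,"z":0,"turn":-63,"gripper":75},{"x":360,"y":-30,"z":0,"turn":-69,"gripper":75}]' >/dev/null
python3 - <<'E'
from h import *
s=snap('side'); im=cv2.cvtColor(s['pixels'],cv2.COLOR_RGB2BGR); cv2.imwrite('pics/s7.png',cv2.resize(im[130:330,280:460],None,fx=3,fy=3,interpolation=cv2.INTER_CUBIC))
print(blobs(s,'cork',.015,8,(425,550,-455,-340)),blobs(s,'white',.012,60,(350,520,-500,350)))
E
python3 go.py 454 38 310 69
```

```text
time: 14.1
tcp_pos: [0.4892, -0.3961, 0.3082]
orientation: [[-0.0, 1.0, -0.001], [1.0, 0.0, 0.002], [0.002, -0.001, -1.0]]
ft_force: [-0.1, 0.6, -1.3]
grip_width: 0.0253
time: 14.93
[[490, -454, 24, 9, -73, 405, 169, 19], [538, -376, 27, 4, 25, 382, 180, 13]] [[460, -144, 49, 42, -21, 381, 241, 212], [453, 38, 59, 43, -21, 360, 292, 339]]
t 15.82 tcp [458.5 -28.1 321.3] yaw 70.2 w 61.6 F [-0.5  7.3  0.7]
row x 26.7 y 60.6 z 11.4 turn 1.2
```

View pics/s7.png

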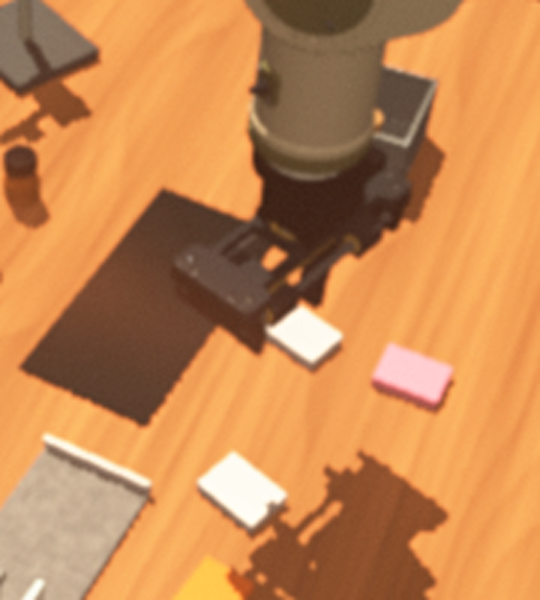

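The view shows the mat (what is visible of it) cleared, the lids at crop (305,337) and (240,490), and the orange look-alike at the bottom. The bin is hidden here, so I'll check it later. Next I move over the near lid.

```bash
python3 -m creep '[{"x":13,"y":30,"z":11,"turn":0,"gripper":75},{"x":27,"y":60,"z":11,"turn":0,"gripper":75},{"x":27,"y":60,"z":11,"turn":0,"gripper":75},{"x":27,"y":60,"z":11,"turn":0,"gripper":75},{"x":27,"y":60,"z":11,"turn":0,"gripper":75}]'
python3 - <<'E'
from h import *
s=snap('wrist'); print(blobs(s,'white',.012,60,(350,520,-100,150)))
s=snap('scene'); save(s,'s8.png'); print(blobs(s,'cork',.015,8,(425,550,-455,-340)))
E
python3 go.py 454 39 186 69
```

```text
time: 16.23
tcp_pos: [0.4558, 0.0283, 0.3096]
orientation: [[-0.933, 0.359, 0.002], [0.359, 0.933, -0.0], [-0.002, 0.0, -1.0]]
ft_force: [-0.2, -0.6, -0.1]
grip_width: 0.0612
[[451, 39, 59, 43, -21, 330, 223, 3992]]
[]
t 16.33 tcp [455.7  27.7 309.3] yaw 68.9 w 61.3 F [-0.1 -0.4  0.1]
row x 5.8 y 9.9 z 123.3 turn -0.1
```

```bash
python3 -m creep '[{"x":7,"y":10,"z":40,"turn":0,"gripper":75},{"x":7,"y":10,"z":80,"turn":0,"gripper":75},{"x":7,"y":10,"z":110,"turn":0,"gripper":75},{"x":7,"y":10,"z":124,"turn":0,"gripper":75},{"x":7,"y":10,"z":124,"turn":0,"gripper":75},{"x":7,"y":10,"z":124,"turn":0,"gripper":255},{"x":7,"y":10,"z":124,"turn":0,"gripper":255},{"x":7,"y":10,"z":124,"turn":0,"gripper":255},{"x":7,"y":10,"z":124,"turn":0,"gripper":255},{"x":7,"y":10,"z":124,"turn":0,"gripper":255}]' 25
python3 -m creep '[{"x":0,"y":0,"z":0,"turn":0,"gripper":255},{"x":0,"y":0,"z":0,"turn":0,"gripper":255},{"x":0,"y":0,"z":-40,"turn":0,"gripper":255},{"x":0,"y":0,"z":-80,"turn":0,"gripper":255},{"x":0,"y":0,"z":-120,"turn":0,"gripper":255},{"x":0,"y":0,"z":-160,"turn":0,"gripper":255},{"x":0,"y":0,"z":-200,"turn":0,"gripper":255},{"x":0,"y":0,"z":-210,"turn":0,"gripper":255},{"x":0,"y":0,"z":-210,"turn":0,"gripper":255},{"x":0,"y":0,"z":-210,"turn":0,"gripper":255}]' 25
python3 go.py 587 240 395 -3.6
```

```text
time: 17.17
tcp_pos: [0.4526, 0.0404, 0.1849]
orientation: [[-0.933, 0.359, 0.001], [0.359, 0.933, -0.0], [-0.001, 0.0, -1.0]]
ft_force: [0.2, -0.0, 0.0]
grip_width: 0.0436
time: 18.0
tcp_pos: [0.4523, 0.0408, 0.3944]
orientation: [[-0.934, 0.358, 0.0], [0.358, 0.934, -0.0], [-0.0, 0.0, -1.0]]
ft_force: [0.9, -0.1, -1.3]
grip_width: 0.0438
t 18.0 tcp [452.3  40.8 394.4] yaw 69.0 w 43.8 F [ 0.9 -0.1 -1.3]
row x -54.3 y 234.2 z -0.5 turn 72.6
```

```bash
python3 -m creep '[{"x":-5,"y":23,"z":0,"turn":7,"gripper":255},{"x":-11,"y":47,"z":0,"turn":14,"gripper":255},{"x":-16,"y":70,"z":0,"turn":21,"gripper":255},{"x":-22,"y":94,"z":0,"turn":28,"gripper":255},{"x":-27,"y":117,"z":0,"turn":35,"gripper":255},{"x":-33,"y":141,"z":0,"turn":42,"gripper":255},{"x":-38,"y":164,"z":0,"turn":49,"gripper":255},{"x":-43,"y":187,"z":0,"turn":56,"gripper":255},{"x":-49,"y":211,"z":0,"turn":63,"gripper":255},{"x":-54,"y":234,"z":0,"turn":70,"gripper":255}]' 25 >/dev/null
python3 -m creep '[{"x":0,"y":0,"z":0,"turn":2.6,"gripper":255},{"x":0,"y":0,"z":0,"turn":2.6,"gripper":255},{"x":0,"y":0,"z":0,"turn":2.6,"gripper":255},{"x":0,"y":0,"z":0,"turn":2.6,"gripper":255}]' >/dev/null
python3 - <<'E'
from h import *
s=snap('wrist'); save(s,'w9.png')
p,r=(586.6,297.8),np.radians(-3.63); c,n=np.cos(r),np.sin(r)
W=lambda x,y,z:[(p[0]+c*x-n*y)/1000,(p[1]+n*x+c*y)/1000,z/1000]
print(np.round(proj(s,[W(34,0,160),W(-34,0,160),W(34,-35,160),W(-34,-35,160),W(29,72,150),W(-29,72,150),W(34,77,150),W(-34,77,150)])).tolist())
E
python3 go.py 587.5 312 395 -3.6
```

```text
[[374.0, 166.0], [257.0, 166.0], [371.0, 224.0], [260.0, 224.0], [368.0, 34.0], [264.0, 34.0], [377.0, 24.0], [254.0, 24.0]]
t 19.22 tcp [586.6 239.  394. ] yaw -3.6 w 44.1 F [-0.2 -0.7 -0.5]
row x 72.9 y -3.7 z -1.1 turn 0.0
```

View pics/w9.png

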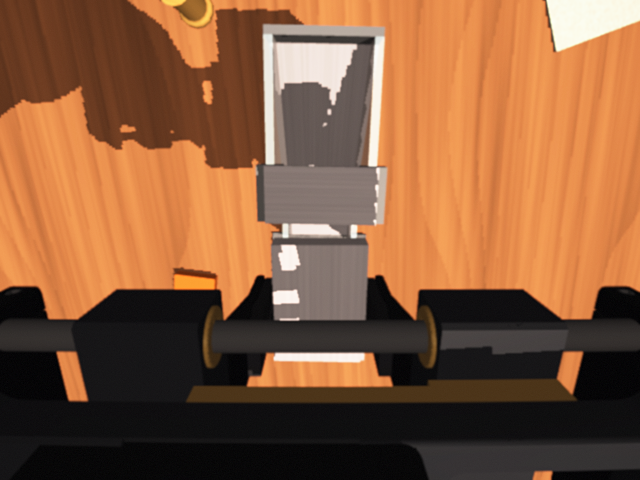

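The wrist view shows the lid held at columns 272–367, the deck at rows 166–224 centred near column 321, and the throat beyond it with outer walls at 264–384. My chute estimate is 6–8 px (about 4 mm) off in x. I'll refine it with a zoom.

Run:
```python
from h import *
s=load('wrist'); im=cv2.cvtColor(s['pixels'],cv2.COLOR_RGB2BGR)
cv2.imwrite('pics/c9.png',cv2.resize(im[15:245,240:405],None,fx=2.6*1.6*.6,fy=2.5,interpolation=cv2.INTER_NEAREST))
g=im.astype(int).sum(2)//3
for r in(32,80,140,175,190,200,215): print(r,g[r,252:276].tolist(),g[r,360:392].tolist())
```

```text
32 [60, 61, 63, 62, 60, 62, 62, 62, 61, 64, 93, 140, 167, 173, 172, 172, 171, 173, 173, 172, 170, 169, 169, 170] [174, 171, 171, 171, 172, 172, 173, 171, 172, 171, 172, 171, 172, 171, 172, 172, 172, 171, 171, 171, 172, 171, 171, 169, 163, 151, 144, 142, 141, 138, 138, 143]
80 [66, 67, 66, 65, 61, 60, 62, 61, 61, 61, 68, 130, 206, 233, 234, 233, 233, 233, 234, 233, 216, 170, 148, 165] [92, 93, 92, 93, 92, 89, 83, 76, 80, 96, 114, 125, 165, 222, 243, 245, 244, 244, 244, 244, 243, 229, 190, 158, 150, 148, 146, 143, 142, 141, 139, 139]
140 [70, 70, 71, 72, 71, 68, 69, 68, 67, 65, 61, 63, 102, 178, 229, 235, 234, 233, 232, 234, 233, 211, 158, 125] [79, 92, 112, 117, 110, 97, 91, 88, 108, 170, 230, 244, 245, 244, 244, 244, 244, 239, 214, 176, 160, 159, 157, 156, 152, 148, 146, 143, 141, 139, 139, 138]
175 [159, 160, 160, 154, 129, 105, 81, 69, 69, 68, 73, 89, 112, 122, 121, 120, 121, 121, 122, 121, 122, 122, 121, 122] [121, 121, 121, 121, 122, 122, 121, 121, 121, 119, 121, 121, 120, 121, 118, 119, 138, 196, 228, 209, 186, 182, 183, 185, 185, 183, 174, 153, 141, 135, 134, 136]
190 [157, 160, 162, 155, 117, 78, 68, 69, 69, 68, 69, 82, 103, 117, 121, 119, 119, 118, 120, 119, 119, 119, 120, 120] [123, 121, 124, 123, 123, 123, 123, 123, 123, 124, 124, 123, 123, 120, 128, 167, 224, 237, 213, 187, 186, 186, 187, 187, 186, 176, 156, 140, 135, 134, 135, 142]
200 [159, 158, 160, 154, 126, 85, 67, 68, 69, 68, 70, 78, 100, 117, 122, 121, 121, 121, 122, 122, 121, 121, 122, 121] [123, 123, 123, 122, 123, 123, 123, 121, 122, 121, 122, 123, 122, 121, 121, 121, 138, 167, 184, 188, 188, 188, 188, 187, 178, 160, 142, 136, 137, 137, 138, 144]
215 [162, 162, 160, 159, 148, 106, 70, 67, 68, 67, 67, 69, 86, 109, 119, 118, 118, 118, 118, 117, 118, 118, 120, 118] [125, 126, 125, 125, 125, 125, 125, 125, 125, 125, 126, 125, 126, 124, 126, 141, 165, 183, 190, 188, 188, 188, 188, 180, 161, 141, 138, 140, 143, 145, 145, 145]
```

View pics/c9.png

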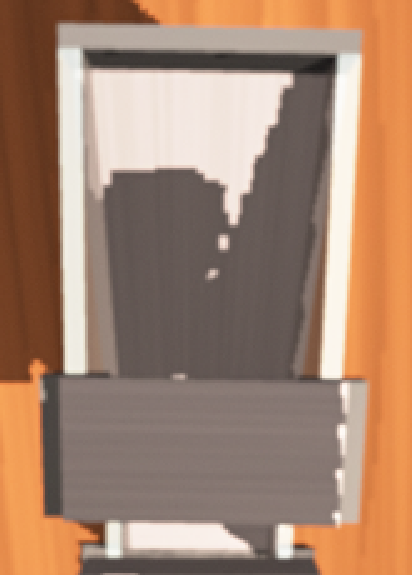

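```bash
cat > c2.py <<'E'
from h import *
from scipy.optimize import least_squares
s=load('wrist'); o=telemetry.observe(); R=np.array(o['orientation']); p=np.array(o['tcp_pos'])
print('lid front pred', np.round(proj(s,[p+R@np.array([.030,yy,.173]) for yy in(-.022,0,.022)]),1).tolist())
obs=[((263.5,166),(-34,0,160)),((376.8,166),(34,0,160)),((264.7,224),(-34,-35,160)),((375.8,224),(34,-35,160)),((262.8,26),(-34,77,150)),((384.7,26),(34,77,150)),((265,140),(-34,15,150)),((378.7,140),(34,15,150))]
def w(q,P): c,n=np.cos(q[2]),np.sin(q[2]); return [(q[0]+c*P[0]-n*P[1])/1000,(q[1]+n*P[0]+c*P[1])/1000,P[2]/1000]
def f(q): e=proj(s,[w(q,P) for _,P in obs])-[u for u,_ in obs]; e[6:,1]=0; return e.ravel()
r=least_squares(f,[587,298,-.06],x_scale=[1,1,.01]); print(r.x[:2],np.degrees(r.x[2])); print(np.round(r.fun.reshape(-1,2),1).tolist())
E
python3 c2.py
python3 - <<'E'
from h import *
s=load('wrist'); g=np.array(s['pixels']).astype(int).sum(2)//3
print(g[255,264:282].tolist(),g[255,360:376].tolist()); print(g[230:250,340].tolist())
E
```

```text
lid front pred [[271.9, 244.8], [321.5, 244.9], [371.2, 245.0]]
[589.99026238 297.25306304] -4.157717752495805
[[-0.5, 0.1], [2.5, 1.5], [0.2, 0.1], [0.2, 1.5], [-1.1, -2.0], [-0.4, -0.5], [-0.2, 0.0], [-0.6, 0.0]]
[155, 153, 153, 152, 154, 153, 144, 125, 117, 118, 120, 119, 119, 132, 192, 244, 248, 246] [124, 123, 122, 120, 117, 120, 123, 131, 147, 157, 159, 159, 157, 155, 151, 150]
[104, 102, 109, 135, 159, 152, 153, 139, 100, 74, 72, 72, 73, 72, 82, 103, 118, 123, 122, 120]
```

```bash
python3 go.py 592 310 395 -4.2
```

```text
t 19.22 tcp [586.6 239.  394. ] yaw -3.6 w 44.1 F [-0.2 -0.7 -0.5]
row x 71.1 y 0.9 z -1.1 turn 0.6
```

```bash
python3 -m creep '[{"x":24,"y":0,"z":0,"turn":0.6,"gripper":255},{"x":48,"y":1,"z":0,"turn":0.6,"gripper":255},{"x":71,"y":1,"z":0,"turn":0.6,"gripper":255},{"x":71,"y":1,"z":0,"turn":0.6,"gripper":255},{"x":71,"y":1,"z":0,"turn":0.6,"gripper":255},{"x":71,"y":1,"z":0,"turn":0.6,"gripper":255},{"x":71,"y":1,"z":0,"turn":0.6,"gripper":255}]' 25 >/dev/null
python3 go.py 592 310 347 -4.2
```

```text
t 19.8 tcp [592.6 309.1 394.9] yaw -4.3 w 43.8 F [-0.   0.2  0.3]
row x 0.9 y -0.7 z 47.9 turn -0.1
```

```bash
python3 -m creep '[{"x":1,"y":0,"z":20,"turn":0,"gripper":255},{"x":1,"y":0,"z":38,"turn":0,"gripper":255},{"x":1,"y":0,"z":44,"turn":0,"gripper":255},{"x":1,"y":0,"z":47,"turn":0,"gripper":255},{"x":1,"y":0,"z":47,"turn":0,"gripper":255},{"x":1,"y":0,"z":47,"turn":0,"gripper":255}]' 25
python3 -m creep '[{"x":0,"y":0,"z":0,"turn":0,"gripper":75},{"x":0,"y":0,"z":0,"turn":0,"gripper":75},{"x":0,"y":0,"z":0,"turn":0,"gripper":75},{"x":0,"y":0,"z":0,"turn":0,"gripper":75},{"x":0,"y":0,"z":0,"turn":0,"gripper":75},{"x":0,"y":0,"z":0,"turn":0,"gripper":75},{"x":0,"y":0,"z":0,"turn":0,"gripper":75},{"x":0,"y":0,"z":0,"turn":0,"gripper":75},{"x":0,"y":0,"z":0,"turn":0,"gripper":75},{"x":0,"y":0,"z":0,"turn":0,"gripper":75}]' 25
python3 -m creep '[{"x":0,"y":0,"z":0,"turn":0,"gripper":75},{"x":0,"y":0,"z":0,"turn":0,"gripper":75},{"x":0,"y":0,"z":-20,"turn":0,"gripper":75},{"x":0,"y":0,"z":-60,"turn":0,"gripper":75},{"x":-35,"y":0,"z":-60,"turn":0,"gripper":75},{"x":-70,"y":0,"z":-60,"turn":0,"gripper":75},{"x":-105,"y":0,"z":-60,"turn":0,"gripper":75},{"x":-140,"y":0,"z":-60,"turn":0,"gripper":75},{"x":-175,"y":0,"z":-60,"turn":0,"gripper":75},{"x":-210,"y":0,"z":-60,"turn":0,"gripper":75}]' >/dev/null
python3 go.py
python3 - <<'E'
from h import *
s=snap('wrist'); save(s,'w10.png'); s=snap('side'); print(blobs(s,'white',.017,60,(380,700,-400,300)))
E
```

```text
time: 20.3
tcp_pos: [0.5926, 0.3114, 0.3488]
orientation: [[0.074, 0.997, 0.001], [0.997, -0.074, 0.0], [0.001, 0.001, -1.0]]
ft_force: [0.7, 0.9, -0.6]
grip_width: 0.0437
time: 21.13
tcp_pos: [0.5923, 0.3117, 0.3477]
orientation: [[0.073, 0.997, 0.0], [0.997, -0.073, -0.0], [-0.0, 0.0, -1.0]]
ft_force: [-0.2, 0.4, 1.1]
grip_width: 0.0614
t 21.97 tcp [576.5 100.6 408. ] yaw -4.2 w 61.3 F [ 0.6 -0.6 -0.6]
[[464, -142, 58, 42, -21, 380, 240, 252], [576, 144, 60, 35, 87, 296, 308, 256], [644, 210, 81, 53, -4, 260, 317, 521], [679, 270, 84, 5, 85, 232, 334, 75], [571, 216, 56, 18, 86, 286, 333, 95], [610, 280, 92, 36, 64, 253, 350, 238]]
```

View pics/w10.png

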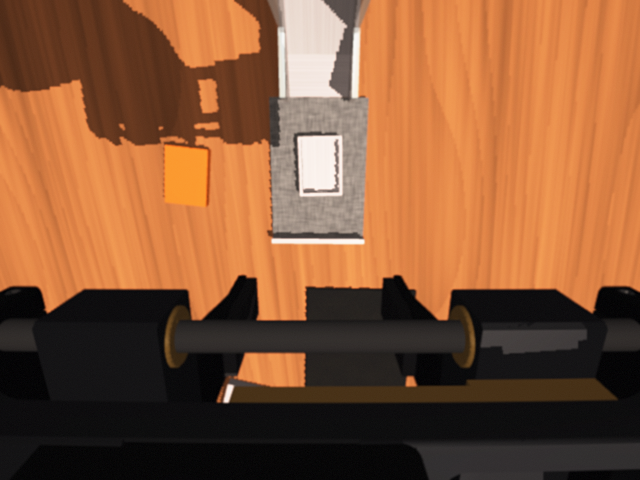

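The lid lies open side up on the pad at pixel (320,165). The orange look-alike at (187,175) is untouched.

```bash
python3 - <<'E'
from h import *
s=load('wrist')
hsv=cv2.cvtColor(s['pixels'],cv2.COLOR_RGB2HSV); m=((hsv[...,1]<60)&(hsv[...,2]>170)).astype(np.uint8); m[:115]=0; m[225:]=0
q=np.argwhere(m)[:,::-1]; w=onz(s,q,.017)[:,:2]*1000; print(cv2.minAreaRect(w.astype(np.float32)),len(q))
s0=cv2.imread('pics/wrist0.png'); 
W=dict(np.load('/tmp/wrist.npz'));
E
python3 go.py 577 140 300 -4
```

```text
((577.0662841796875, 139.65647888183594), (110.26212310791016, 94.3824234008789), 85.84320831298828) 3892
t 22.07 tcp [577.3  95.3 408.1] yaw -4.7 w 61.6 F [ 0.5 -0.3  0.4]
row x 44.8 y -4.1 z 107.9 turn -0.7
```

```bash
python3 -m creep '[{"x":20,"y":-2,"z":36,"turn":-0.7,"gripper":75},{"x":35,"y":-4,"z":72,"turn":-0.7,"gripper":75},{"x":45,"y":-4,"z":108,"turn":-0.7,"gripper":75},{"x":45,"y":-4,"z":108,"turn":-0.7,"gripper":75},{"x":45,"y":-4,"z":108,"turn":-0.7,"gripper":75},{"x":45,"y":-4,"z":108,"turn":-0.7,"gripper":75}]' >/dev/null
python3 - <<'E'
from h import *
s=load('wrist'); c=onz(s,[(296,137),(340,133),(343,194),(299,196)],.017)[:,:2]*1000; print('old',cv2.minAreaRect(c.astype(np.float32)))
s=snap('wrist'); save(s,'w11.png'); 
hsv=cv2.cvtColor(s['pixels'],cv2.COLOR_RGB2HSV); print(blobs(s,'white',.017,300,(500,650,80,200)))
for t in(170,190,210):
    m=((hsv[...,1]<60)&(hsv[...,2]>t)).astype(np.uint8); n,l,st,ce=cv2.connectedComponentsWithStats(m)
    for i in range(1,n):
        if st[i,4]>300:
            w=onz(s,np.argwhere(l==i)[:,::-1],.017)[:,:2]*1000; r=cv2.minAreaRect(w.astype(np.float32)); print(t,np.round(r[0]),np.round(r[1]),round(r[2],1),st[i].tolist())
E
python3 go.py 577 140 191 -4
```

```text
old ((578.5988159179688, 145.6024169921875), (61.18442153930664, 45.82455062866211), 89.6644287109375)
[]
170 [609. 304.] [  4. 133.] 86.7 [251, 0, 206, 8, 636]
170 [580. 255.] [100.  66.] 85.6 [266, 5, 98, 158, 7685]
170 [622. 234.] [67.  7.] 86.8 [370, 63, 14, 101, 889]
170 [590. 136.] [86. 67.] 86.5 [294, 196, 87, 106, 4889]
190 [608. 305.] [  2. 120.] 86.7 [261, 0, 185, 5, 527]
190 [580. 255.] [99. 65.] 84.3 [267, 5, 97, 155, 7205]
190 [622. 234.] [64.  6.] 86.0 [370, 66, 14, 97, 845]
190 [580. 145.] [61. 45.] 86.5 [294, 201, 60, 77, 3774]
210 [612. 305.] [  2. 112.] 86.7 [272, 0, 173, 5, 469]
210 [584. 259.] [94. 57.] 89.2 [273, 6, 90, 145, 6064]
210 [549. 240.] [62.  6.] 84.3 [267, 65, 10, 95, 753]
210 [622. 233.] [63.  6.] 85.5 [371, 67, 13, 96, 808]
210 [580. 145.] [60. 44.] 86.9 [294, 202, 60, 75, 3538]
t 22.62 tcp [577.2 146.9 302.4] yaw -3.6 w 61.6 F [0.2 0.2 0.6]
row x -7.0 y -0.2 z 111.4 turn 0.4
```

```bash
python3 -m creep '[{"x":-2,"y":3,"z":40,"turn":0,"gripper":75},{"x":-2,"y":3,"z":80,"turn":0,"gripper":75},{"x":-2,"y":3,"z":105,"turn":0,"gripper":75},{"x":-2,"y":3,"z":112,"turn":0,"gripper":75},{"x":-2,"y":3,"z":112,"turn":0,"gripper":75},{"x":-2,"y":3,"z":112,"turn":0,"gripper":255},{"x":-2,"y":3,"z":112,"turn":0,"gripper":255},{"x":-2,"y":3,"z":112,"turn":0,"gripper":255},{"x":-2,"y":3,"z":112,"turn":0,"gripper":255},{"x":-2,"y":3,"z":112,"turn":0,"gripper":255}]' 25
python3 -m creep '[{"x":0,"y":0,"z":0,"turn":0,"gripper":255},{"x":0,"y":0,"z":0,"turn":0,"gripper":255},{"x":0,"y":0,"z":-40,"turn":0,"gripper":255},{"x":0,"y":0,"z":-80,"turn":0,"gripper":255},{"x":0,"y":0,"z":-120,"turn":0,"gripper":255},{"x":0,"y":0,"z":-120,"turn":0,"gripper":255},{"x":0,"y":0,"z":-120,"turn":0,"gripper":255}]' 25 >/dev/null
python3 go.py 605 -70 310 -4 605 -70 191 -4
```

```text
time: 23.45
tcp_pos: [0.5797, 0.1452, 0.1891]
orientation: [[0.061, 0.998, 0.002], [0.998, -0.061, 0.0], [0.0, 0.002, -1.0]]
ft_force: [-1.2, -0.4, 7.4]
grip_width: 0.0436
t 24.03 tcp [579.8 145.5 310.7] yaw -3.5 w 43.5 F [ 0.3  0.1 -1.2]
row x -213.5 y 38.4 z 0.6 turn 0.5
row x -213.7 y 37.8 z 119.6 turn 0.5
```

```bash
python3 -m creep '[{"x":-35,"y":6,"z":0,"turn":0,"gripper":255},{"x":-70,"y":12,"z":0,"turn":0,"gripper":255},{"x":-105,"y":18,"z":0,"turn":0,"gripper":255},{"x":-140,"y":25,"z":0,"turn":0,"gripper":255},{"x":-175,"y":31,"z":0,"turn":0,"gripper":255},{"x":-214,"y":38,"z":0,"turn":0,"gripper":255},{"x":-214,"y":38,"z":0,"turn":0,"gripper":255},{"x":-214,"y":38,"z":0,"turn":0,"gripper":255},{"x":-214,"y":38,"z":0,"turn":0,"gripper":255}]' 25
python3 go.py 605 -70 191 -4
```

```text
time: 24.78
tcp_pos: [0.6036, -0.0703, 0.3064]
orientation: [[0.061, 0.998, -0.002], [0.998, -0.061, 0.001], [0.001, -0.002, -1.0]]
ft_force: [-1.3, -0.1, -1.0]
grip_width: 0.0439
t 24.78 tcp [603.6 -70.3 306.4] yaw -3.5 w 43.9 F [-1.3 -0.1 -1. ]
row x 0.3 y 1.6 z 115.4 turn 0.5
```

```bash
python3 -m creep '[{"x":0,"y":0,"z":40,"turn":0,"gripper":255},{"x":0,"y":0,"z":80,"turn":0,"gripper":255},{"x":0,"y":0,"z":105,"turn":0,"gripper":255},{"x":0,"y":0,"z":114,"turn":0,"gripper":255},{"x":0,"y":0,"z":118,"turn":0,"gripper":255},{"x":0,"y":0,"z":118,"turn":0,"gripper":255}]' 25
python3 -m creep '[{"x":0,"y":0,"z":0,"turn":0,"gripper":75},{"x":0,"y":0,"z":0,"turn":0,"gripper":75},{"x":0,"y":0,"z":0,"turn":0,"gripper":75},{"x":0,"y":0,"z":0,"turn":0,"gripper":75},{"x":0,"y":0,"z":0,"turn":0,"gripper":75},{"x":0,"y":0,"z":-30,"turn":0,"gripper":75},{"x":0,"y":0,"z":-70,"turn":0,"gripper":75},{"x":0,"y":0,"z":-110,"turn":0,"gripper":75},{"x":0,"y":0,"z":-119,"turn":0,"gripper":75},{"x":0,"y":0,"z":-119,"turn":0,"gripper":75}]' >/dev/null
python3 go.py 466 -145 310 69
```

```text
time: 25.28
tcp_pos: [0.6042, -0.0696, 0.1899]
orientation: [[0.06, 0.998, -0.0], [0.998, -0.06, 0.001], [0.001, -0.0, -1.0]]
ft_force: [-0.8, -0.9, 0.0]
grip_width: 0.0437
t 26.12 tcp [605.  -70.8 313.5] yaw -3.5 w 61.1 F [-0.5 -0.2 -0.4]
row x -82.6 y -134.3 z 2.5 turn -72.5
```

```bash
python3 -m creep '[{"x":-9,"y":-15,"z":0,"turn":-7,"gripper":75},{"x":-18,"y":-30,"z":0,"turn":-14,"gripper":75},{"x":-27,"y":-45,"z":0,"turn":-21,"gripper":75},{"x":-36,"y":-60,"z":0,"turn":-28,"gripper":75},{"x":-45,"y":-75,"z":0,"turn":-35,"gripper":75},{"x":-54,"y":-90,"z":0,"turn":-42,"gripper":75},{"x":-63,"y":-105,"z":0,"turn":-49,"gripper":75},{"x":-72,"y":-120,"z":0,"turn":-56,"gripper":75},{"x":-83,"y":-134,"z":0,"turn":-63,"gripper":75},{"x":-83,"y":-134,"z":0,"turn":-70,"gripper":75}]' >/dev/null
python3 -m creep '[{"x":0,"y":0,"z":0,"turn":-2.5,"gripper":75},{"x":0,"y":0,"z":0,"turn":-2.5,"gripper":75},{"x":0,"y":0,"z":0,"turn":-2.5,"gripper":75},{"x":0,"y":0,"z":0,"turn":-2.5,"gripper":75}]' >/dev/null
python3 - <<'E'
from h import *
s=snap('wrist'); save(s,'w12.png'); print(blobs(s,'white',.012,300,(380,700,-300,0)))
s=snap('side'); save(s,'s12.png'); print(blobs(s,'white',.012,60,(380,700,-300,50)))
s=snap('scene'); print(blobs(s,'white',.012,60,(380,700,-300,50)))
E
python3 go.py 466 -145 186 69
```

```text
[[464, -145, 60, 43, -20, 319, 233, 3971]]
[[465, -146, 59, 42, -21, 380, 240, 256], [601, -68, 48, 34, 86, 322, 244, 168]]
[[468, -147, 61, 45, -21, 330, 231, 205], [605, -76, 64, 50, 87, 299, 262, 271]]
t 27.43 tcp [ 465.2 -145.2  308.6] yaw 69.0 w 61.2 F [ 0.8 -0.1  0. ]
row x -0.7 y 0.5 z 122.6 turn -0.0
```

View pics/w12.png

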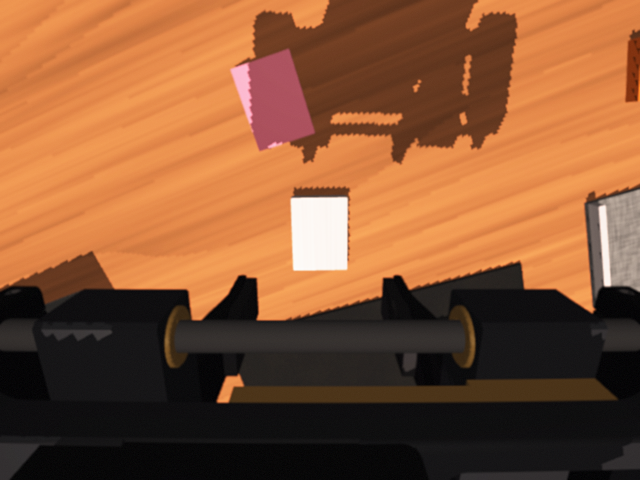

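The second lid is at (319,233), white and square to the jaws. Pink is clear of it at (272,99). I'll pick it up.

```bash
python3 -m creep '[{"x":1,"y":0,"z":40,"turn":0,"gripper":75},{"x":1,"y":0,"z":80,"turn":0,"gripper":75},{"x":1,"y":0,"z":110,"turn":0,"gripper":75},{"x":1,"y":0,"z":123,"turn":0,"gripper":75},{"x":1,"y":0,"z":123,"turn":0,"gripper":75},{"x":1,"y":0,"z":123,"turn":0,"gripper":255},{"x":1,"y":0,"z":123,"turn":0,"gripper":255},{"x":1,"y":0,"z":123,"turn":0,"gripper":255},{"x":1,"y":0,"z":123,"turn":0,"gripper":255},{"x":1,"y":0,"z":123,"turn":0,"gripper":255}]' 25
python3 -m creep '[{"x":0,"y":0,"z":0,"turn":0,"gripper":255},{"x":0,"y":0,"z":0,"turn":0,"gripper":255},{"x":0,"y":0,"z":-40,"turn":0,"gripper":255},{"x":0,"y":0,"z":-80,"turn":0,"gripper":255},{"x":0,"y":0,"z":-120,"turn":0,"gripper":255},{"x":0,"y":0,"z":-160,"turn":0,"gripper":255},{"x":0,"y":0,"z":-200,"turn":0,"gripper":255},{"x":0,"y":0,"z":-210,"turn":0,"gripper":255},{"x":0,"y":0,"z":-210,"turn":0,"gripper":255},{"x":0,"y":0,"z":-210,"turn":0,"gripper":255}]' 25
python3 go.py 587 225 395 -4.2
```

```text
time: 28.27
tcp_pos: [0.4643, -0.145, 0.1859]
orientation: [[-0.934, 0.359, 0.0], [0.359, 0.934, -0.0], [-0.0, 0.0, -1.0]]
ft_force: [0.6, -0.4, -0.0]
grip_width: 0.044
time: 29.1
tcp_pos: [0.4641, -0.145, 0.3956]
orientation: [[-0.934, 0.358, 0.001], [0.358, 0.934, -0.0], [-0.001, -0.0, -1.0]]
ft_force: [-0.5, 0.2, -0.5]
grip_width: 0.0441
t 29.1 tcp [ 464.1 -145.   395.6] yaw 69.0 w 44.1 F [-0.5  0.2 -0.5]
row x 17.9 y 389.5 z 0.6 turn 73.2
```

```bash
python3 -m creep '[{"x":2,"y":35,"z":0,"turn":7,"gripper":255},{"x":4,"y":70,"z":0,"turn":14,"gripper":255},{"x":5,"y":105,"z":0,"turn":21,"gripper":255},{"x":7,"y":140,"z":0,"turn":28,"gripper":255},{"x":9,"y":175,"z":0,"turn":35,"gripper":255},{"x":10,"y":210,"z":0,"turn":42,"gripper":255},{"x":12,"y":245,"z":0,"turn":49,"gripper":255},{"x":14,"y":280,"z":0,"turn":56,"gripper":255},{"x":16,"y":315,"z":0,"turn":63,"gripper":255},{"x":18,"y":350,"z":0,"turn":70,"gripper":255}]' 25 >/dev/null
python3 -m creep '[{"x":0,"y":0,"z":0,"turn":3,"gripper":255},{"x":0,"y":0,"z":0,"turn":3,"gripper":255},{"x":0,"y":0,"z":0,"turn":3,"gripper":255},{"x":0,"y":0,"z":0,"turn":3,"gripper":255},{"x":0,"y":0,"z":0,"turn":3,"gripper":255}]' |grep grip
python3 go.py 592 310 395 -4.2
python3 - <<'E'
from h import *
s=snap('wrist'); save(s,'w13.png'); s=snap('scene'); im=cv2.cvtColor(s['pixels'],cv2.COLOR_RGB2BGR); cv2.imwrite('pics/sc13.png',cv2.resize(im[140:340,190:450],None,fx=3,fy=3,interpolation=cv2.INTER_CUBIC))
E
```

```text
grip_width: 0.0436
t 30.35 tcp [572.8 186.3 395.2] yaw 1.3 w 43.6 F [-0.1 -0.3 -0.3]
row x 123.2 y 21.9 z 0.1 turn 5.5
```

View pics/sc13.png

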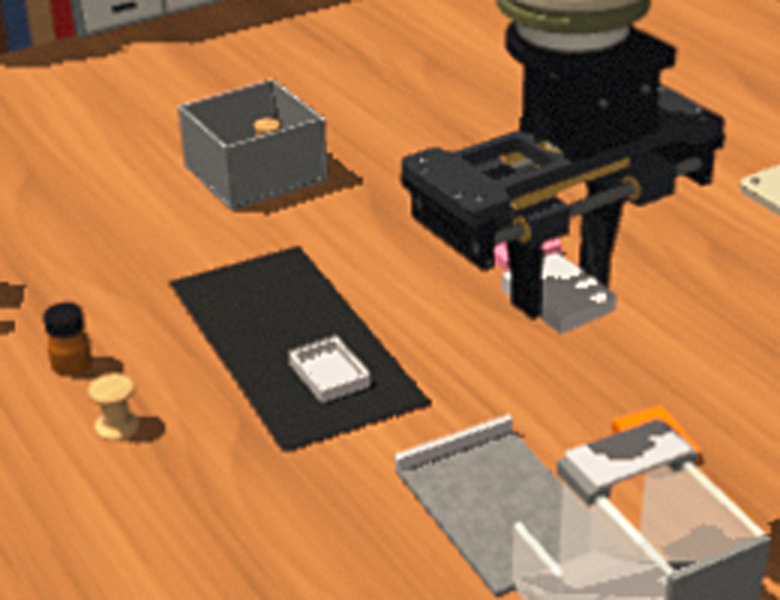

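The first lid is on the mat, open side up, at crop (330,368). A cork is visible in the bin, and the second lid is held. Next is the deck.

```bash
python3 -m creep '[{"x":35,"y":6,"z":0,"turn":2,"gripper":255},{"x":70,"y":12,"z":0,"turn":4,"gripper":255},{"x":100,"y":18,"z":0,"turn":5.5,"gripper":255},{"x":123,"y":22,"z":0,"turn":5.5,"gripper":255},{"x":123,"y":22,"z":0,"turn":5.5,"gripper":255},{"x":123,"y":22,"z":0,"turn":5.5,"gripper":255},{"x":123,"y":22,"z":0,"turn":5.5,"gripper":255},{"x":123,"y":22,"z":0,"turn":5.5,"gripper":255}]' 25 >/dev/null
python3 go.py 592 310.5 348 -4.2
```

```text
t 31.12 tcp [592.5 309.6 396. ] yaw -4.3 w 44.0 F [-0.3 -1.4  0.7]
row x 0.9 y -0.6 z 48.0 turn -0.1
```

```bash
python3 -m creep '[{"x":1,"y":0,"z":20,"turn":0,"gripper":255},{"x":1,"y":0,"z":38,"turn":0,"gripper":255},{"x":1,"y":0,"z":44,"turn":0,"gripper":255},{"x":1,"y":0,"z":47,"turn":0,"gripper":255},{"x":1,"y":0,"z":47,"turn":0,"gripper":255},{"x":1,"y":0,"z":47,"turn":0,"gripper":255}]' 25
python3 -m creep '[{"x":0,"y":0,"z":0,"turn":0,"gripper":75},{"x":0,"y":0,"z":0,"turn":0,"gripper":75},{"x":0,"y":0,"z":0,"turn":0,"gripper":75},{"x":0,"y":0,"z":0,"turn":0,"gripper":75},{"x":0,"y":0,"z":0,"turn":0,"gripper":75},{"x":0,"y":0,"z":0,"turn":0,"gripper":75},{"x":0,"y":0,"z":0,"turn":0,"gripper":75},{"x":0,"y":0,"z":0,"turn":0,"gripper":75},{"x":0,"y":0,"z":0,"turn":0,"gripper":75},{"x":0,"y":0,"z":0,"turn":0,"gripper":75}]' 25 >/dev/null
python3 -m creep '[{"x":0,"y":0,"z":0,"turn":0,"gripper":75},{"x":0,"y":0,"z":0,"turn":0,"gripper":75},{"x":0,"y":0,"z":-20,"turn":0,"gripper":75},{"x":0,"y":0,"z":-60,"turn":0,"gripper":75},{"x":-35,"y":0,"z":-60,"turn":0,"gripper":75},{"x":-70,"y":0,"z":-60,"turn":0,"gripper":75},{"x":-105,"y":0,"z":-60,"turn":0,"gripper":75},{"x":-140,"y":0,"z":-60,"turn":0,"gripper":75},{"x":-175,"y":0,"z":-60,"turn":0,"gripper":75},{"x":-210,"y":0,"z":-60,"turn":0,"gripper":75}]' >/dev/null
cat > lid.py <<'E'
from h import *
s=snap('wrist'); save(s,'wl.png'); hsv=cv2.cvtColor(s['pixels'],cv2.COLOR_RGB2HSV)
for t in(180,190,200,210):
    m=((hsv[...,1]<60)&(hsv[...,2]>t)).astype(np.uint8); n,l,st,ce=cv2.connectedComponentsWithStats(m)
    for i in range(1,n):
        if st[i,4]>150:
            w=onz(s,np.argwhere(l==i)[:,::-1],.017)[:,:2]*1000; r=cv2.minAreaRect(w.astype(np.float32)); 
            if abs(sum(r[1])-105)<12 and 480<r[0][0]<680: print(t,np.round(r[0]),np.round(r[1]),round(r[2],1),st[i].tolist())
E
python3 go.py; python3 lid.py; mv pics/wl.png pics/w14.png
```

```text
time: 31.62
tcp_pos: [0.5923, 0.3119, 0.3499]
orientation: [[0.074, 0.997, 0.001], [0.997, -0.074, 0.001], [0.001, 0.001, -1.0]]
ft_force: [0.6, -0.5, -0.5]
grip_width: 0.0436
t 33.28 tcp [576.1 101.1 409. ] yaw -4.2 w 61.7 F [ 0.3 -1.3 -0.4]
180 [583. 141.] [47. 61.] 2.6 [299, 137, 50, 65, 2467]
180 [571.  66.] [  5. 100.] 85.8 [272, 239, 93, 5, 430]
190 [583. 141.] [46. 61.] 2.9 [299, 137, 50, 65, 2395]
190 [571.  66.] [  5. 100.] 85.8 [272, 239, 93, 5, 430]
200 [583. 141.] [45. 61.] 2.3 [299, 137, 50, 65, 2343]
200 [571.  66.] [  5. 100.] 85.8 [272, 239, 93, 5, 430]
210 [583. 141.] [45. 61.] 2.6 [299, 138, 50, 64, 2259]
210 [571.  66.] [  5. 100.] 85.8 [272, 239, 93, 5, 430]
```

View pics/w14.png

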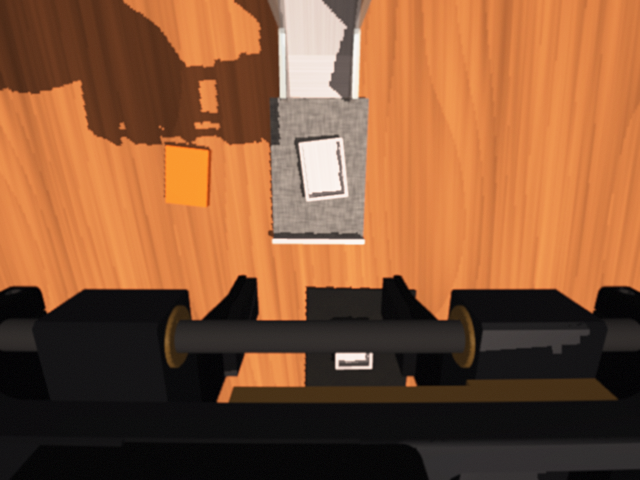

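The second lid is open side up on the pad at (322,168), world (583,141), skewed about 3 degrees. The first is still on the mat at (353,355).

```bash
python3 go.py 583.5 141 300 2.6
```

```text
t 33.33 tcp [576.9  93.1 409. ] yaw -4.7 w 61.6 F [ 3.  -6.2  0.5]
row x 48.8 y 2.5 z 108.8 turn -7.3
```

```bash
python3 -m creep '[{"x":20,"y":2,"z":36,"turn":-4,"gripper":75},{"x":35,"y":3,"z":72,"turn":-7.3,"gripper":75},{"x":41,"y":3,"z":108,"turn":-7.3,"gripper":75},{"x":41,"y":3,"z":108,"turn":-7.3,"gripper":75},{"x":41,"y":3,"z":108,"turn":-7.3,"gripper":75},{"x":41,"y":3,"z":108,"turn":-7.3,"gripper":75},{"x":41,"y":3,"z":108,"turn":-7.3,"gripper":75}]' >/dev/null
python3 lid.py; python3 go.py 583.5 141 190 2.6
```

```text
180 [584. 140.] [48. 64.] 1.7 [289, 201, 62, 79, 3939]
190 [583. 141.] [45. 61.] 2.9 [289, 201, 60, 76, 3868]
200 [583. 142.] [45. 60.] 3.0 [289, 201, 59, 75, 3735]
210 [583. 142.] [44. 60.] 2.7 [289, 201, 59, 75, 3648]
t 33.97 tcp [583.4 143.1 303.4] yaw 3.0 w 61.7 F [ 0.8 -0.5 -0.2]
row x -2.1 y -0.5 z 113.4 turn 0.4
```

```bash
python3 -m creep '[{"x":-2,"y":0,"z":40,"turn":0,"gripper":75},{"x":-2,"y":0,"z":80,"turn":0,"gripper":75},{"x":-2,"y":0,"z":105,"turn":0,"gripper":75},{"x":-2,"y":0,"z":112,"turn":0,"gripper":75},{"x":-2,"y":0,"z":112,"turn":0,"gripper":75},{"x":-2,"y":0,"z":112,"turn":0,"gripper":255},{"x":-2,"y":0,"z":112,"turn":0,"gripper":255},{"x":-2,"y":0,"z":112,"turn":0,"gripper":255},{"x":-2,"y":0,"z":112,"turn":0,"gripper":255},{"x":-2,"y":0,"z":112,"turn":0,"gripper":255}]' 25
python3 -m creep '[{"x":0,"y":0,"z":0,"turn":0,"gripper":255},{"x":0,"y":0,"z":0,"turn":0,"gripper":255},{"x":0,"y":0,"z":-40,"turn":0,"gripper":255},{"x":0,"y":0,"z":-80,"turn":0,"gripper":255},{"x":0,"y":0,"z":-120,"turn":0,"gripper":255},{"x":0,"y":0,"z":-120,"turn":0,"gripper":255},{"x":0,"y":0,"z":-120,"turn":0,"gripper":255}]' 25 >/dev/null
python3 go.py 597 -195 310 0
```

```text
time: 34.8
tcp_pos: [0.5832, 0.1414, 0.1898]
orientation: [[-0.054, 0.999, 0.002], [0.999, 0.054, 0.0], [0.0, 0.002, -1.0]]
ft_force: [-0.8, -0.6, 6.9]
grip_width: 0.0435
t 35.38 tcp [583.3 141.8 311.6] yaw 3.1 w 43.8 F [-0.5  0.2 -1.3]
row x -337.0 y -4.4 z 1.3 turn 3.1
```

```bash
python3 -m creep '[{"x":-37,"y":0,"z":0,"turn":1,"gripper":255},{"x":-75,"y":-1,"z":0,"turn":2,"gripper":255},{"x":-112,"y":-1,"z":0,"turn":3,"gripper":255},{"x":-150,"y":-2,"z":0,"turn":3,"gripper":255},{"x":-187,"y":-2,"z":0,"turn":3,"gripper":255},{"x":-225,"y":-3,"z":0,"turn":3,"gripper":255},{"x":-262,"y":-3,"z":0,"turn":3,"gripper":255},{"x":-300,"y":-4,"z":0,"turn":3,"gripper":255},{"x":-337,"y":-4,"z":0,"turn":3,"gripper":255},{"x":-337,"y":-4,"z":0,"turn":3,"gripper":255}]' 25 >/dev/null
python3 -m creep '[{"x":0,"y":0,"z":0,"turn":0,"gripper":255},{"x":0,"y":0,"z":0,"turn":0,"gripper":255},{"x":0,"y":0,"z":0,"turn":0,"gripper":255}]' >/dev/null
python3 go.py 597 -195 190 0
```

```text
t 36.47 tcp [ 596.9 -193.6  307.9] yaw 0.2 w 43.8 F [ 0.2  0.1 -0.2]
row x -1.5 y 0.2 z 117.9 turn 0.2
```

```bash
python3 -m creep '[{"x":0,"y":0,"z":40,"turn":0,"gripper":255},{"x":0,"y":0,"z":80,"turn":0,"gripper":255},{"x":0,"y":0,"z":105,"turn":0,"gripper":255},{"x":0,"y":0,"z":114,"turn":0,"gripper":255},{"x":0,"y":0,"z":118,"turn":0,"gripper":255},{"x":0,"y":0,"z":118,"turn":0,"gripper":255}]' 25
python3 -m creep '[{"x":0,"y":0,"z":0,"turn":0,"gripper":75},{"x":0,"y":0,"z":0,"turn":0,"gripper":75},{"x":0,"y":0,"z":0,"turn":0,"gripper":75},{"x":0,"y":0,"z":0,"turn":0,"gripper":75},{"x":0,"y":0,"z":0,"turn":0,"gripper":75},{"x":0,"y":0,"z":-30,"turn":0,"gripper":75},{"x":0,"y":0,"z":-70,"turn":0,"gripper":75},{"x":0,"y":0,"z":-110,"turn":0,"gripper":75},{"x":0,"y":0,"z":-150,"turn":0,"gripper":75},{"x":0,"y":0,"z":-190,"turn":0,"gripper":75}]' >/dev/null
python3 -m creep '[{"x":-35,"y":-25,"z":-40,"turn":0,"gripper":75},{"x":-70,"y":-50,"z":-80,"turn":0,"gripper":75},{"x":-105,"y":-75,"z":-80,"turn":0,"gripper":75},{"x":-140,"y":-85,"z":-80,"turn":0,"gripper":75},{"x":-175,"y":-90,"z":-80,"turn":0,"gripper":75},{"x":-210,"y":-100,"z":-80,"turn":0,"gripper":75},{"x":-240,"y":-100,"z":-80,"turn":0,"gripper":75},{"x":-240,"y":-100,"z":-80,"turn":0,"gripper":75},{"x":-240,"y":-100,"z":-80,"turn":0,"gripper":75},{"x":-240,"y":-100,"z":-80,"turn":0,"gripper":75}]' >/dev/null
python3 go.py
python3 - <<'E'
from h import *
w=snap('wrist'); s=snap('side'); c=snap('scene')
f=lambda d:cv2.cvtColor(d['pixels'],cv2.COLOR_RGB2BGR)
a=cv2.resize(f(w),(480,360)); b=cv2.resize(f(s)[120:360,220:460],(360,360),interpolation=cv2.INTER_CUBIC)[:, :320]
cc=cv2.resize(f(c)[170:350,180:540],(480,240),interpolation=cv2.INTER_CUBIC); bot=np.zeros((240,800,3),np.uint8); bot[:,:480]=cc
cv2.imwrite('pics/fin.png',np.vstack([np.hstack([a,b]),bot]))
print(blobs(s,'white',.016,60,(530,700,-300,50)),blobs(c,'white',.016,60,(530,700,-300,50)))
E
```

```text
time: 36.97
tcp_pos: [0.5972, -0.1944, 0.1911]
orientation: [[-0.003, 1.0, 0.0], [1.0, 0.003, 0.0], [0.0, 0.0, -1.0]]
ft_force: [-0.0, -0.1, 0.0]
grip_width: 0.0435
t 38.63 tcp [ 497.4 -435.1  460.7] yaw 0.1 w 61.2 F [-0.4 -1.  -0. ]
[[592, -188, 42, 33, -87, 342, 214, 126], [600, -65, 48, 32, 87, 322, 244, 159]] [[600, -198, 63, 48, -89, 278, 237, 208], [607, -71, 64, 49, 87, 300, 262, 255]]
```

View pics/fin.png

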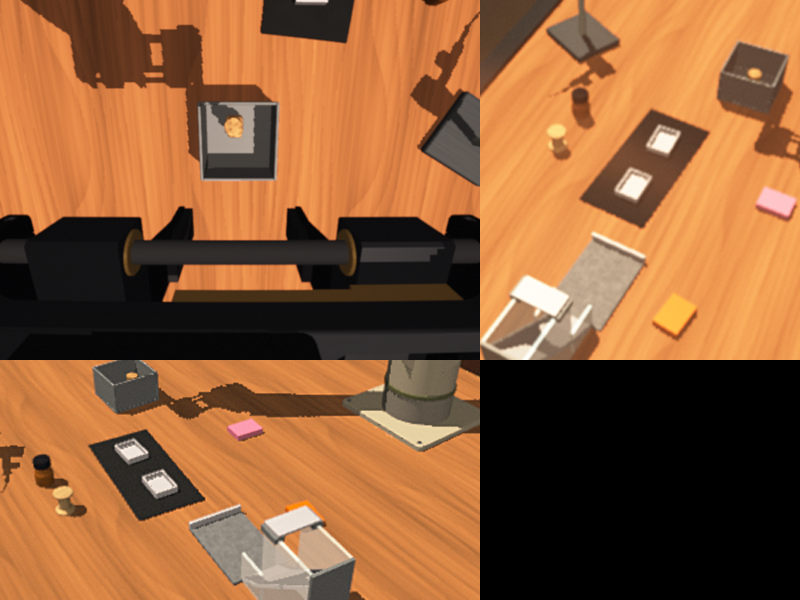

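Both lids are on the mat, open side up, with nothing else on it. Only one cork stands out in the bin at (233,127), so I'll take a brightened zoom of the bin.

Run:
```python
from h import *
w=load('wrist'); im=cv2.cvtColor(w['pixels'],cv2.COLOR_RGB2BGR)[125:250,255:380]
g=(255*(im/255.)**.45).astype(np.uint8); z=lambda i:cv2.resize(i,(400,400),interpolation=cv2.INTER_CUBIC)
c=cv2.cvtColor(load('side')['pixels'],cv2.COLOR_RGB2BGR)[140:200,370:440]; c=(255*(c/255.)**.5).astype(np.uint8)
cv2.imwrite('pics/bin.png',np.vstack([np.hstack([z(im),z(g)]),np.hstack([cv2.resize(c,(233,200)),np.zeros((200,567,3),np.uint8)])]))
```

```text
(no output)
```

View pics/bin.png

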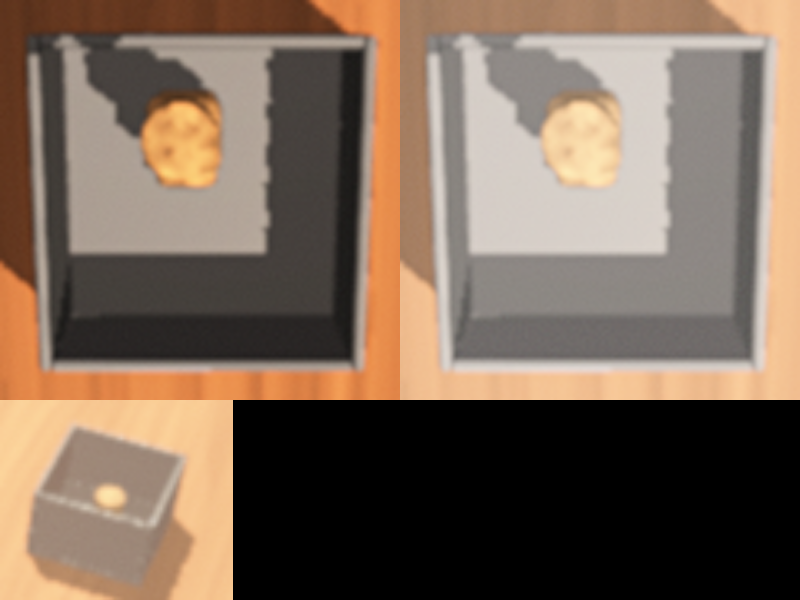

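The bin shows the round stub in line with edges of something beneath it, and a long shadow, so this may be a stack of all three. I'll triangulate the height of the stub's top to confirm.

```bash
python3 - <<'E'
from h import *
obs=[]
for n,roi in(('wrist',(290,135,340,200)),('side',(385,150,425,185)),('scene',(255,165,310,205))):
    s=load(n); hsv=cv2.cvtColor(s['pixels'],cv2.COLOR_RGB2HSV); x0,y0,x1,y1=roi
    m=np.zeros((480,640),np.uint8); m[y0:y1,x0:x1]=((hsv[...,1]>90)&(hsv[...,2]>130)&(hsv[...,0]<28))[y0:y1,x0:x1]
    k,l,st,ce=cv2.connectedComponentsWithStats(m); i=max(range(1,k),key=lambda i:st[i,4]); print(n,st[i].tolist(),np.round(ce[i],1)); obs.append((s,ce[i]))
for i,j in((0,1),(0,2)):
    (o1,d1),(o2,d2)=ray(*obs[i]),ray(*obs[j]); d1,d2=d1[0],d2[0]
    t=np.linalg.lstsq(np.c_[d1,-d2],o2-o1,rcond=None)[0]; a,b=o1+t[0]*d1,o2+t[1]*d2; print(np.round(a,3),np.round(b,3))
E
python3 go.py
```

```text
wrist [299, 156, 25, 28, 597] [312.  169.3]
side [400, 150, 25, 7, 99] [415.6 152. ]
scene [255, 165, 55, 34, 617] [292.6 174.6]
[ 0.49  -0.387  0.133] [ 0.46  -0.393  0.134]
[ 0.489 -0.392  0.086] [ 0.453 -0.372  0.084]
t 38.78 tcp [ 497.9 -434.   461.1] yaw 0.2 w 61.1 F [ 0.3 -0.5  0.4]
```

Run:
```python
from h import *
W,S,C=load('wrist'),load('side'),load('scene')
for a,ua,b,ub in((W,(311,171),S,(403,169)),(W,(311,171),C,(279,182)),(S,(403,169),C,(279,182))):
    (o1,d1),(o2,d2)=ray(a,ua),ray(b,ub); d1,d2=d1[0],d2[0]
    t=np.linalg.lstsq(np.c_[d1,-d2],o2-o1,rcond=None)[0]; print(np.round(o1+t[0]*d1,3),np.round(o2+t[1]*d2,3))
for z in(.028,.045,.063): print(z,np.round(proj(S,[[.489,-.396,z]])).tolist(),np.round(proj(C,[[.489,-.396,z]])).tolist())
h=cv2.cvtColor(W['pixels'],cv2.COLOR_RGB2HSV)
m=((h[...,1]>90)&(h[...,2]>100)&(h[...,0]<30)); print([ (r,np.flatnonzero(m[r,285:350]).min()+285,np.flatnonzero(m[r,285:350]).max()+285) for r in range(150,190,3) if m[r,285:350].any()])
```

```text
[ 0.488 -0.396  0.059] [ 0.487 -0.396  0.059]
[ 0.488 -0.396  0.06 ] [ 0.488 -0.396  0.06 ]
[ 0.487 -0.398  0.058] [ 0.487 -0.398  0.059]
0.028 [[401.0, 177.0]] [[279.0, 192.0]]
0.045 [[402.0, 173.0]] [[279.0, 187.0]]
0.063 [[402.0, 168.0]] [[279.0, 181.0]]
[(156, np.int64(303), np.int64(322)), (159, np.int64(302), np.int64(323)), (162, np.int64(300), np.int64(323)), (165, np.int64(299), np.int64(323)), (168, np.int64(299), np.int64(323)), (171, np.int64(299), np.int64(323)), (174, np.int64(300), np.int64(323)), (177, np.int64(302), np.int64(322)), (180, np.int64(304), np.int64(322)), (183, np.int64(313), np.int64(319))]
```

All three views agree that the stub's top is about 60 mm above the bench. That matches a full stack in the bin (4 + 18 + 17 + 24 = 63 mm), so all three corks are in it. Handing in.

```bash
python3 -c "
from cell import order; print(order.sign_off())"
```

```text
the job is handed in; nothing more can be done
None
```

The job is handed in, at about 39 s on the robot's clock. The three corks on the mat went into the bin. Both lids were turned over in the chute and set side by side on the cleared mat, at about (0.60, -0.07) and (0.60, -0.20).

**Last checks:**
- **Lids:** the final pictures show both open side up on the mat, about 125 mm apart, and nothing else on it. The side and scene cameras place them 5–10 mm apart, well inside the mat's margins.
- **Corks:** only the round stub shows clearly in the bin. Its top measured 58–60 mm above the bench from three camera pairs, against 63 mm for all three corks stacked, so I take them to be stacked there. I did not see the two lower ones separately.
- **Things to leave alone:** spool, jar, pink and orange look-alikes look untouched. The stacker was not in the last views, but the arm never went near it.

**Failed or disagreed:**
- The first creep call was refused because its rows had no gripper value.
- The first cork grip closed on air because the fingers are slow. The cork had not moved, and I repeated the grasp.
- My first chute position from the side camera was about 4 mm off in x. I corrected it from the wrist camera before dropping the first lid.

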